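Ready the glass bench: jars upright, marver turned, roller on

TASK

Get the glass-working bench ready. Stand every slumped colour jar upright on the floor of its deep bin, cap up, never lifting a jar's foot out of the bin; turn the square dark steel plate a quarter turn by pushing it round the red corner post until it sits snug in the corner stop against both post and low rail, with its white stripe along the edge away from the rail; and have the brass bead roller lying flat, grooves up, on the middle of the plate. Leave the amber jar, the white tub and the brush where they are.

Things in the scene. Friction and masses are not known exactly. Their poses are not given: they have to be found in the camera images.
- bin: grey steel bin, blue side lips, white label on its near wall; open on top, fixed to the bench. Outside 222 (x) x 390 (y) x 115 (z) mm, walls and floor 5 mm. Origin: centre of its underside; x about away from the robot, y left, z up. The jars lie side by side in lanes at y = -105, -35, 35 and 105 mm (within 5 mm), any colour in any lane
- bin_rail (a point): middle of the round steel cross rail in the bin, 12 mm in diameter, wall to wall along the bin's y, on its axis: bin x = -4 mm, 39.7 mm above the underside (34.7 above the floor). The jars stand in the 96 mm bay between the near wall (inner face at bin x = -106 mm) and this rail, which holds the slumped jars up
- jar_red: slim red jar, black cap of the same diameter, white band: a plain cylinder 30 mm in diameter, 155 mm long, 0.12 kg, centre of mass about 65 mm from the foot. Origin: centre of its flat foot; z runs from foot to cap. May be absent. Starts slumped, 25 degrees above level, foot on the bin floor 1 mm from the near wall, leaning over the cross rail, cap away from the robot (along bin +x)
- jar_green: slim green jar, black cap of the same diameter, white band: a plain cylinder 30 mm in diameter, 155 mm long, 0.12 kg, centre of mass about 65 mm from the foot. Origin: centre of its flat foot; z runs from foot to cap. May be absent. Starts slumped, 25 degrees above level, foot on the bin floor 1 mm from the near wall, leaning over the cross rail, cap away from the robot (along bin +x)
- jar_yellow: slim yellow jar, black cap of the same diameter, white band: a plain cylinder 30 mm in diameter, 155 mm long, 0.12 kg, centre of mass about 65 mm from the foot. Origin: centre of its flat foot; z runs from foot to cap. May be absent. Starts slumped, 25 degrees above level, foot on the bin floor 1 mm from the near wall, leaning over the cross rail, cap away from the robot (along bin +x)
- jar_blue: slim blue jar, black cap of the same diameter, white band: a plain cylinder 30 mm in diameter, 155 mm long, 0.12 kg, centre of mass about 65 mm from the foot. Origin: centre of its flat foot; z runs from foot to cap. May be absent. Starts slumped, 25 degrees above level, foot on the bin floor 1 mm from the near wall, leaning over the cross rail, cap away from the robot (along bin +x)
- stop: corner stop fixed to the bench: red post 24 x 24 mm, 35 mm high, at x 0 to 24, y -12 to 12 mm of this frame; low steel rail 14 mm wide, 18 mm high, x -126 to 24 mm, its face towards +y at y = -95 mm; the flat strip joining them is only for looks. Origin: bench level, middle of the post's -x face; x about away from the robot, y to its left, z up
- stop_seat (a point): where the plate's centre belongs when snug in the corner: bench level, 55 mm to -x and 40 mm to -y of the stop's origin; axes as the stop's
- plate: loose square dark steel plate, 110 x 110 x 14 mm, 0.2 to 0.5 kg, too wide to grip. Origin: centre of its underside, z up; white stripe on top along its +x edge. Starts to the +y side of the post, stripe edge about to the stop's +x, overlapping the post's width by 10 to 25 mm; must end a quarter turn anticlockwise from above, its +x along the stop's +y
- plate_stripe (a point): middle of the plate's striped edge, on its top face, 55 mm along the plate's +x; axes as the plate's
- roller: brass bead roller: a block 80 (x) x 36 (y) x 16 mm with a 4 mm lip across each end of its top (20 mm high there) and three dark grooves across its top, 0.30 kg. Origin: centre of its underside, z up. Starts flat on the bench beyond the post
- ink_bottle: bystander: squat amber jar with black cap, 56 mm in diameter, 85 mm high; origin at its underside. Leave it alone
- bead_tub: bystander: open white tub, 76 mm in diameter, 60 mm high; origin at its underside. Leave it alone
- brush: bystander: brush lying on the bench beyond the work; origin under its middle. Leave it alone
Things that resemble listed ones, but are neither listed nor needed, are in the scene too. What is meant by the jar_green is not purple, and is the smaller of those in its own colour.

How it is judged (in metres and radians):
At the end, for the whole second after the job is handed in: every jar stands on the bin floor, cap up, within 0.12 rad of upright; plate flat, within 10 mm of its seat and 0.09 rad of square, stripe away from the rail; roller flat on the plate, grooves up, within 25 mm of its centre; all at rest (angle between each of jar_red, jar_green, jar_yellow, jar_blue's own z axis and vertical below 0.12 rad and z of jar_red in the frame of bin between 0 and 0.011 m and x of jar_red in the frame of bin between -0.106 and 0.106 m and y of jar_red in the frame of bin between -0.19 and 0.19 m and linear speed of each of jar_red, jar_green, jar_yellow, jar_blue, roller, plate below 0.02 m/s and z of jar_green in the frame of bin between 0 and 0.011 m and x of jar_green in the frame of bin between -0.106 and 0.106 m and y of jar_green in the frame of bin between -0.19 and 0.19 m and z of jar_yellow in the frame of bin between 0 and 0.011 m and x of jar_yellow in the frame of bin between -0.106 and 0.106 m and y of jar_yellow in the frame of bin between -0.19 and 0.19 m and z of jar_blue in the frame of bin between 0 and 0.011 m and x of jar_blue in the frame of bin between -0.106 and 0.106 m and y of jar_blue in the frame of bin between -0.19 and 0.19 m and horizontal distance between plate and stop_seat below 0.01 m and angle between the x axis of plate and the y axis of stop, either way round below 0.09 rad and y of plate_stripe in the frame of stop_seat above 0.03 m and height (world z) of plate below 0.004 m and angle between plate's own z axis and vertical below 0.05 rad and horizontal distance between roller and plate below 0.025 m and z of roller in the frame of plate between 0.01 and 0.018 m and angle between roller's own z axis and vertical below 0.08 rad); the robot touches nothing.
It fails at once if a jar's foot is lifted out of the bin (90 mm or more above the bin's underside) (z of any of jar_red, jar_green, jar_yellow, jar_blue in the frame of bin above 0.09 m).
It fails at once if amber jar, white tub or brush disturbed (moved more than 30 mm) (distance of any of ink_bottle, bead_tub, brush from where it was at the start of the episode above 0.03 m).
Of jar_red, jar_green, jar_yellow, jar_blue only 3 to 4 are there at a start; the rules pass over those that are not, and their reading is None.
At some moment in a run one of plate, roller may be knocked a few centimetres aside while the robot is not near it.
It also fails if it takes over 200 s, if anything falls off the work surface, if the arm or the gripper's body presses on something with over 40 N, if the wrist force passes 120 N, or if a joint passes its speed limit or range.

ROBOT

A 6-joint arm with a two-finger parallel gripper is mounted at the origin on the work surface. World frame = base frame: x ahead of the robot, y to its left, z up, the work surface at z = 0. Lengths are in m, angles in degrees, forces in N, time in s.
With the tool pointing down it reaches from about 0.4 to 0.825 m from the base axis. Payload 7 kg.
Tool frame: the origin (TCP) lies at the centre of the arm's flange, where the gripper is bolted on; the fingertips stand 178 mm ahead of it and the grasp point (between the pads) lies 159 mm ahead of it (r.tips_ahead is the z of the fingertips in the tool frame, in m); z points along the fingers, y is the line along which they close (so a half turn about z gives the same grasp; the last joint's range is limited). The gripper opens to 88 mm and grips with 3 to 60 N. Pads are 19 mm wide; open, the fingers measure 130 mm over their backs; the gripper's body (78 mm by 193 mm) begins 47 mm behind the grasp point.
Start: joints at [88.012, 20.546, 0.682, 0, -70.136, -16.507], TCP at [0.214, 0.64, 0.405] pointing down, gripper open.
Joint ranges: [-176.03, 176.03], [-82.01, 121.73], [-58.28, 71.71], [-173.87, 95.51], [-174.79, -0.11], [-173.66, 173.66]. Speed limits (degrees/s): [136.94, 136.94, 172.46, 180, 180, 180].

INTERFACE

Orientations are given as [roll, pitch, yaw] about the fixed x, y, z axes, in that order (R = Rz(yaw) Ry(pitch) Rx(roll)).
In Python, from plant import r gives the robot as it stands. The module is installed in compiled form; this text tells all that it offers.
- The arm moves only by the shell command python3 -m pendant 'ROWS' [FORCE]. ROWS is JSON, a list that holds one entry, the list of rows, each a list of 7 numbers: the shift along the tool's x, y, z in m, then the turn, a rotation vector about the tool's x, y, z in degrees, then the gripper command: -1 is shut, 1 is fully open, values between are in proportion. A call has 1 to 5 rows; each row is the pose to reach, as a shift and turn from the pose commanded when the call began, along the tool's axes at that moment; what a row does not reach only later rows make up. A row lasts 1/10 s, in which the tool goes at most 50 mm and 8.59 degrees, less where a joint would pass 70% of its speed; a pose out of reach is approached as far as the arm can. A call with a gripper value outside its range is refused whole. The fingers move at their own pace and stop on an object; FORCE is the grip in N (left out, the last holds). Time passes only in rows, so rows that repeat a pose let the fingers close. It gives the time, the measured TCP pose, the force, the opening and the grip force at its end, in the units of the state.
- r.get_state(): the state, without advancing time (a new reading comes with each control period).
- r.capture(name): name is "scene" or "top"; returns the picture (384x512x3 uint8, red, green, blue); there is no depth.
- r.camera_params(name): a dict with "fx", "fy", "cx", "cy" (pixels), "R" (3x3) and "t" (3): a world point X has camera coordinates R X + t. Camera axes: x right, y down, z forward; pixel columns grow to the right and rows downward; lengths in m; the calibration is good to about 2 mm. A picture is of the moment at which its call begins. camera_params takes no time and is no camera call.
- r.close_job(): hands the job in; it is judged then, once.
The state is a dict: "time_s": time; "joints": joint angles; "qd": joint speeds; "joint_torque": joint torques, N m; "tcp_pos": TCP position; "eef_rot": TCP orientation; "contact_force": force on the tool from outside, world axes, zero at the start; "moment": the same for the moment, N m; "gripper_width": finger opening in m; "gripper_force": force on a finger pad.
Only numpy, scipy, OpenCV 4.12 (cv2) and the standard library are available. Lean on these libraries where they do the work, as an engineer would, in place of code of your own. Each camera call takes 0.05 s, during which the arm holds its last target. There are 200 camera calls.

## Working session

There is one attempt and no reset: what is moved stays moved. The work goes in short steps, Python scripts to look and compute and a shell command to move; the robot and the scene stay as the last step left them, time stands still between calls to the robot, and variables do not carry over. Pictures are saved under pics/ and viewed, at most 14 in all, crops included, and the job is handed in when it is done.

```bash
mkdir -p pics; cat > h.py <<'E'
import numpy as np, cv2
from plant import r
from scipy.spatial.transform import Rotation as Ro
def snap(n,f=None,crop=None,scale=1):
    im=r.capture(n)
    if f:
        o=im if crop is None else im[crop[1]:crop[3],crop[0]:crop[2]]
        cv2.imwrite('pics/'+f,cv2.resize(o[:,:,::-1],None,fx=scale,fy=scale,interpolation=cv2.INTER_CUBIC))
    return im
def px2w(n,u,v,z):
    p=r.camera_params(n);R=np.array(p['R']);t=np.array(p['t'])
    d=R.T@np.array([(u-p['cx'])/p['fx'],(v-p['cy'])/p['fy'],1]);c=-R.T@t
    return c+d*(z-c[2])/d[2]
def w2px(n,X):
    p=r.camera_params(n);c=np.array(p['R'])@np.array(X)+np.array(p['t'])
    return np.array([p['fx']*c[0]/c[2]+p['cx'],p['fy']*c[1]/c[2]+p['cy']])
def st():
    s=r.get_state();print(s['time_s'],np.round(s['tcp_pos'],4),np.round(s['eef_rot'],2),np.round(s['contact_force'],1),s['gripper_width'],s['gripper_force'],np.round(s['joints'],1))
E
python3 - <<'E'
from h import *
snap('scene','s0.png',scale=1.5);snap('top','t0.png',scale=1.5);st()
for n in('scene','top'):
    p=r.camera_params(n);R=np.array(p['R']);print(n,p['fx'],p['cx'],p['cy'],-R.T@p['t'],R.round(3).tolist())
E
```

```text
0.1 [0.2141 0.64   0.4038] [ 1.7991e+02 -1.0000e-02 -1.8500e+01] [-0.2 -0.5  0.1] 0.08735708123775424 0.0 [ 88.   20.6   0.6  -0.  -70.1 -16.5]
scene 422.76563068585386 257.25116460533576 180.92797315016526 [ 1.40230472 -0.73322707  0.85752207] [[0.633, 0.774, -0.008], [0.449, -0.376, -0.81], [-0.63, 0.509, -0.586]]
top 412.266277620521 254.69272099545404 196.69206238385985 [ 0.47604145 -0.04565727  1.2259485 ] [[-0.014, -1.0, -0.012], [-0.999, 0.014, -0.052], [0.052, 0.012, -0.999]]
```

View pics/s0.png

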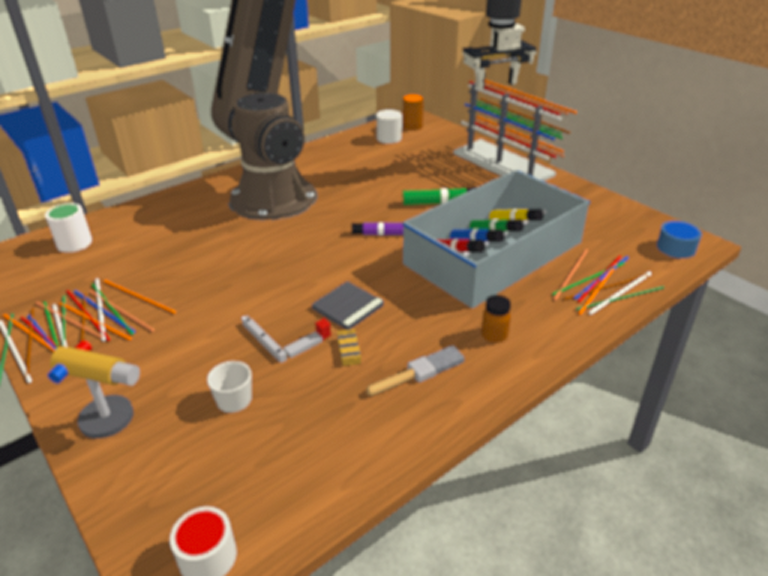

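View pics/t0.png

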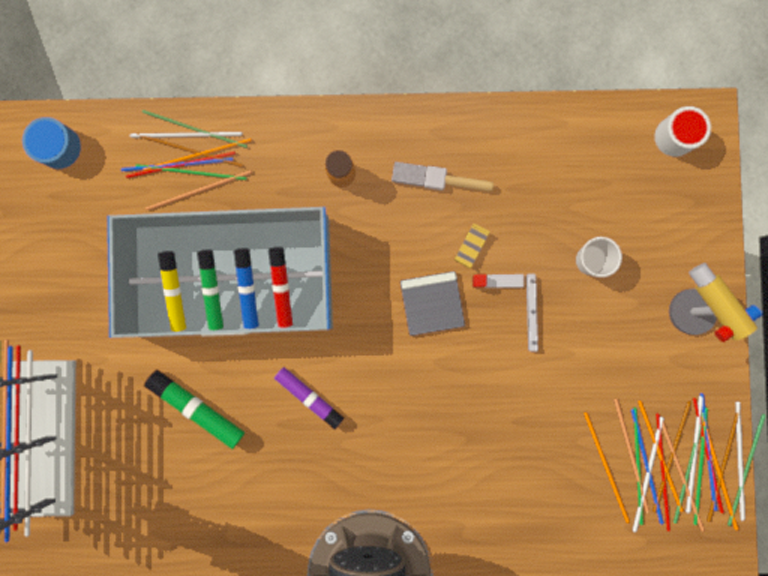

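s0/t0 show bin jars at (t0 pixels) yellow (172,290), green (209,290), blue (246,288) and red (281,288). The plate is at (433,304), post (480,281), rail (532,313), roller (473,246), amber jar (340,168), white tub (599,258) and brush (440,178).

Lookalikes: the big green jar on the bench at (195,408) and the purple jar at (310,397) are not wanted. The green jar in the bin at (209,290) is the smaller one. For the roller, nothing else is similar. The white tub is the one at (599,258), not the red-filled can at (690,130).

```bash
python3 - <<'E'
from h import *
im=snap('top','c1.png',(60,130,230,230),4.7)
im=snap('top','c2.png',(255,140,375,240),6)
E
```

```text
(no output)
```

View pics/c1.png

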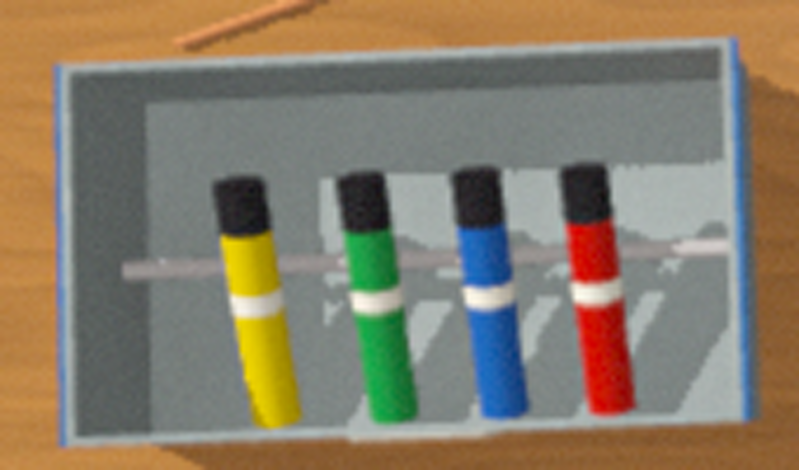

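View pics/c2.png

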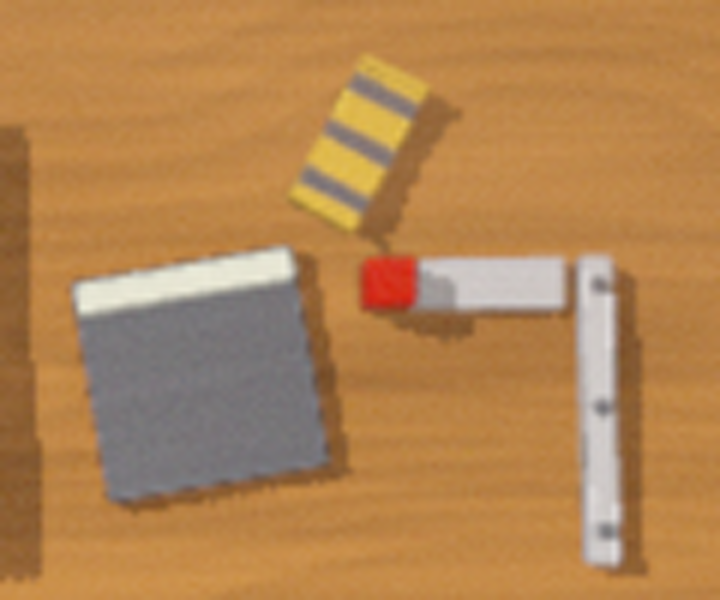

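```bash
cat >> h.py <<'E'
def crop2w(pts,off,s,z,n='top'):
    return np.array([px2w(n,off[0]+(x+.5)/s-.5,off[1]+(y+.5)/s-.5,z) for x,y in pts])
E
python3 - <<'E'
from h import *
o=(255,140)
for nm,p,z in [('plate',[(73,285),(290,248),(328,465),(112,500)],.014),('post',[(362,258),(415,258),(415,310),(362,308)],.035),('rail',[(577,258),(612,257),(622,564),(587,566)],.018),('roller',[(367,52),(430,92),(355,230),(290,197)],.018)]:
    w=crop2w(p,o,6,z);e=np.roll(w,-1,0)-w
    print(nm,w.mean(0).round(4),w[:,:2].round(4).tolist(),np.hypot(*e[:,:2].T).round(4),np.degrees(np.arctan2(e[:,1],e[:,0])).round(1))
w=crop2w([(57,65),(737,38),(755,418),(62,445)],(60,130),4.7,.115);e=np.roll(w,-1,0)-w
print('bin',w.mean(0).round(4),w[:,:2].round(4).tolist(),np.hypot(*e[:,:2].T).round(4),np.degrees(np.arctan2(e[:,1],e[:,0])).round(1))
# jars: mid of band & cap
for nm,c,f in [('y',(241,180),(278,420)),('g',(361,175),(394,418)),('b',(475,170),(503,415)),('r',(583,166),(612,412))]:
    print(nm,crop2w([c],(60,130),4.7,.09)[0].round(4),crop2w([f],(60,130),4.7,.02)[0].round(4))
E
```

```text
plate [ 0.5225 -0.1294  0.014 ] [[0.5672, -0.0676], [0.5839, -0.1743], [0.4772, -0.1908], [0.4616, -0.085]] [0.1081 0.1079 0.1069 0.1071] [ -81.1 -171.2   98.4    9.4]
post [ 0.5642 -0.2191  0.035 ] [[0.5767, -0.2067], [0.5763, -0.2322], [0.5512, -0.2316], [0.5525, -0.2062]] [0.0255 0.0251 0.0255 0.0242] [-90.8 178.7  87.   -1.2]
rail [ 0.5018 -0.3228  0.018 ] [[0.5766, -0.3138], [0.5768, -0.3309], [0.4273, -0.3317], [0.4266, -0.3148]] [0.0171 0.1495 0.017  0.15  ] [ -89.2 -179.7   92.5    0.4]
roller [ 0.6348 -0.2095  0.018 ] [[0.6795, -0.2136], [0.6593, -0.244], [0.5919, -0.2058], [0.6086, -0.1744]] [0.0366 0.0774 0.0356 0.081 ] [-123.6  150.5   62.   -28.9]
bin [0.5816 0.2637 0.115 ] [[0.6869, 0.465], [0.6964, 0.0692], [0.4765, 0.0608], [0.4664, 0.46]] [0.3959 0.2201 0.3993 0.2206] [ -88.6 -177.8   91.4    1.3]
y [0.6213 0.3664 0.09  ] [0.4794 0.3679 0.02  ]
g [0.6232 0.2951 0.09  ] [0.4796 0.2952 0.02  ]
b [0.6251 0.2275 0.09  ] [0.4805 0.2271 0.02  ]
r [0.6265 0.1635 0.09  ] [0.4815 0.159  0.02  ]
```

Checks: the plate measures 108 mm (110 given), the roller 80 x 36, the rail 150, the bin about 395 x 220, and all of it is within reach. Next is a helper that expresses target poses as rows for the jars.

```bash
cat >> h.py <<'E'
B=np.array([.5816,.2637,0]);RB=Ro.from_euler('z',1.4,degrees=True)
def pose(tip_or_grasp,phi=0,yaw=1.4,ahead=.159):
    R=Ro.from_euler('xyz',[180,0,yaw],degrees=True)*Ro.from_euler('y',phi,degrees=True)
    return np.array(tip_or_grasp)-R.apply([0,0,ahead]),R
def rows(targets,start=None):
    "each target a pose; prints row (shift mm->m, rotvec deg) relative to previous target (one call each)"
    if start is None:
        s=r.get_state();start=(np.array(s['tcp_pos']),Ro.from_euler('xyz',s['eef_rot'],degrees=True))
    p,R=start
    for q,Q in targets:
        print(np.round(R.inv().apply(q-p),4).tolist(),np.round((R.inv()*Q).as_rotvec(degrees=True),2).tolist()); p,R=q,Q
def jar(F,al,phi,ywB,d=.138,h=.010):
    "grasp pose for jar: F=(x,z) of foot centre in bin, angle al; ywB=bin y"
    a=np.radians(al);G=np.array([F[0]+d*np.cos(a),ywB,F[1]+d*np.sin(a)])
    q,R=pose([0,0,0],phi);R0=RB.apply(G)+B
    return R0-R.apply([0,0,.159+h]) if False else R0-R.apply([0,0,.159-h]),R
def laney(wy,x=.026): return wy-B[1]-x*np.sin(np.radians(1.4))
SEQ=[(-.0987,.0186,25,-10),(-.0960,.0430,33,-2),(-.0900,.0470,57,22),(-.0860,.0400,90,55),(-.0850,.0060,90,55)]
def jarplan(wy,start=None):
    y=laney(wy);g=jar(SEQ[0][:2],25,-10,y)
    up=(g[0]+[0,0,.12],g[1]);end=jar(SEQ[-1][:2],90,55,y)
    back=(end[0]-end[1].apply([0,0,.09]),end[1])
    rows([up,g]+[jar(s[:2],s[2],s[3],y) for s in SEQ[1:]]+[back,(back[0]+[0,0,.08],back[1])],start)
    return back[0]+[0,0,.08],back[1]
E
python3 - <<'E'
from h import *
e=jarplan(.367);print();e=jarplan(.296,e);print();e=jarplan(.228,e);print();jarplan(.162,e)
E
```

```text
[0.4821, 0.1259, 0.0606] [-1.68, -9.89, -19.85]
[0.0208, -0.0, 0.1182] [0.0, 0.0, 0.0]
[-0.0344, -0.0, -0.038] [0.0, 8.0, 0.0]
[-0.0967, -0.0, -0.0305] [0.0, 24.0, -0.0]
[-0.1414, 0.0, -0.0168] [0.0, 33.0, 0.0]
[-0.0273, -0.0, 0.0203] [0.0, 0.0, 0.0]
[0.0, 0.0, -0.09] [0.0, 0.0, 0.0]
[0.0655, 0.0, -0.0459] [0.0, 0.0, 0.0]

[0.1767, 0.071, 0.2828] [0.0, -65.0, 0.0]
[0.0208, -0.0, 0.1182] [0.0, 0.0, 0.0]
[-0.0344, 0.0, -0.038] [0.0, 8.0, 0.0]
[-0.0967, -0.0, -0.0305] [0.0, 24.0, -0.0]
[-0.1414, 0.0, -0.0168] [0.0, 33.0, 0.0]
[-0.0273, -0.0, 0.0203] [0.0, 0.0, 0.0]
[0.0, 0.0, -0.09] [0.0, 0.0, 0.0]
[0.0655, 0.0, -0.0459] [0.0, 0.0, 0.0]

[0.1767, 0.068, 0.2828] [0.0, -65.0, 0.0]
[0.0208, -0.0, 0.1182] [0.0, 0.0, 0.0]
[-0.0344, -0.0, -0.038] [0.0, 8.0, 0.0]
[-0.0967, 0.0, -0.0305] [0.0, 24.0, -0.0]
[-0.1414, 0.0, -0.0168] [0.0, 33.0, 0.0]
[-0.0273, -0.0, 0.0203] [0.0, 0.0, 0.0]
[0.0, 0.0, -0.09] [0.0, 0.0, 0.0]
[0.0655, 0.0, -0.0459] [0.0, 0.0, 0.0]

[0.1767, 0.066, 0.2828] [0.0, -65.0, 0.0]
[0.0208, -0.0, 0.1182] [0.0, 0.0, 0.0]
[-0.0344, -0.0, -0.038] [0.0, 8.0, 0.0]
[-0.0967, 0.0, -0.0305] [0.0, 24.0, -0.0]
[-0.1414, 0.0, -0.0168] [0.0, 33.0, 0.0]
[-0.0273, -0.0, 0.0203] [0.0, 0.0, 0.0]
[0.0, 0.0, -0.09] [0.0, 0.0, 0.0]
[0.0655, 0.0, -0.0459] [0.0, 0.0, 0.0]
```

```bash
python3 - <<'E'
s=open('h.py').read()
s=s.replace("R0-R.apply([0,0,.159+h]) if False else R0-R.apply([0,0,.159-h]),R","R0-R.apply([0,0,.159+h]),R").replace("h=.010","h=.006")
open('h.py','w').write(s)
E
python3 - <<'E'
from h import *
jarplan(.367)
E
```

```text
[0.4847, 0.125, 0.0448] [-1.68, -9.89, -19.85]
[0.0208, -0.0, 0.1182] [0.0, 0.0, 0.0]
[-0.0367, 0.0, -0.0379] [0.0, 8.0, 0.0]
[-0.1032, 0.0, -0.0291] [0.0, 24.0, -0.0]
[-0.1501, -0.0, -0.0142] [0.0, 33.0, 0.0]
[-0.0273, 0.0, 0.0203] [0.0, 0.0, 0.0]
[-0.0, 0.0, -0.09] [0.0, 0.0, 0.0]
[0.0655, 0.0, -0.0459] [0.0, 0.0, 0.0]
```

```bash
python3 -m pendant '[[[0.24,0.06,0,0,0,0,0.05],[0.24,0.06,0,0,0,0,0.05],[0.24,0.06,0,0,0,0,0.05],[0.24,0.06,0,0,0,0,0.05],[0.24,0.06,0,0,0,0,0.05]]]' 15
python3 -m pendant '[[[0.245,0.065,0.02,-1.68,-9.89,-19.85,0.05],[0.245,0.065,0.02,-1.68,-9.89,-19.85,0.05],[0.245,0.065,0.02,-1.68,-9.89,-19.85,0.05],[0.245,0.065,0.02,-1.68,-9.89,-19.85,0.05],[0.245,0.065,0.02,-1.68,-9.89,-19.85,0.05]]]'
python3 -m pendant '[[[0,0,0,0,0,0,0.05],[0,0,0,0,0,0,0.05],[0,0,0,0,0,0,0.05]]]'
python3 - <<'E'
from h import *
st();jarplan(.367);snap('scene','s1.png',(230,80,430,230),4)
E
```

```text
time_s: 0.7
tcp_pos: [0.4242, 0.5057, 0.4047]
eef_rot: [180.0, 0.0, -18.5]
contact_force: [0.4, 0.6, 0.2]
gripper_width: 0.053
gripper_force: 0.0
time_s: 1.2
tcp_pos: [0.624, 0.3744, 0.3853]
eef_rot: [-179.9, 10.0, 1.4]
contact_force: [0.1, 1.3, 0.2]
gripper_width: 0.0459
gripper_force: 0.0
time_s: 1.5
tcp_pos: [0.6218, 0.3762, 0.3857]
eef_rot: [-179.9, 10.0, 1.4]
contact_force: [0.3, 0.3, 0.1]
gripper_width: 0.0464
gripper_force: 0.0
1.5 [0.6218 0.3762 0.3857] [-179.94   10.      1.42] [0.3 0.3 0.1] 0.046354265973210004 0.0 [ 44.4  28.9  13.9  -6.9 -82.3  48.4]
[0.0165, 0.0088, 0.0237] [-0.05, 0.0, 0.02]
[0.0208, -0.0, 0.1182] [0.0, 0.0, 0.0]
[-0.0367, 0.0, -0.0379] [0.0, 8.0, 0.0]
[-0.1032, 0.0, -0.0291] [0.0, 24.0, -0.0]
[-0.1501, -0.0, -0.0142] [0.0, 33.0, 0.0]
[-0.0273, 0.0, 0.0203] [0.0, 0.0, 0.0]
[-0.0, 0.0, -0.09] [0.0, 0.0, 0.0]
[0.0655, 0.0, -0.0459] [0.0, 0.0, 0.0]
```

View pics/s1.png

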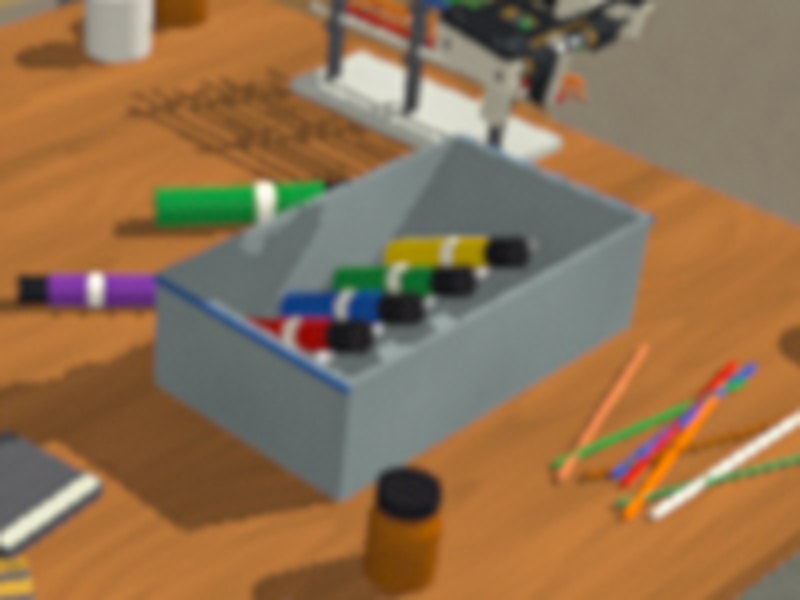

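s1 shows the arm clear above the bin, with the yellow jar's cap end at crop (520,250). I'll check that against the model prediction, then take the first half of the descent.

```bash
python3 - <<'E'
from h import *
for nm,wy in(('y',.367),('g',.296),('b',.228),('r',.162)):
    X=RB.apply([.0418,laney(wy,.042),.079+0.005])+B
    print(nm,((w2px('scene',X)-[230,80]+.5)*4).round(0),X.round(3),((w2px('top',X)-[60,130]+.5)*4.7).round(0))
E
python3 -m pendant '[[[0.0165,0.009,0.024,0,0,0,0.05],[0.0375,0.009,0.09,0,0,0,0.05],[0.0373,0.009,0.09,0,0,0,0.05],[0.0373,0.009,0.09,0,0,0,0.05],[0.0373,0.009,0.09,0,0,0,0.05]]]'
python3 - <<'E'
from h import *
st();jarplan(.367);snap('top','t1.png',(80,130,230,230),5)
E
```

```text
y [519. 250.] [0.621 0.367 0.084] [244. 182.]
g [467. 278.] [0.623 0.296 0.084] [363. 178.]
b [415. 306.] [0.624 0.228 0.084] [477. 173.]
r [362. 334.] [0.626 0.162 0.084] [588. 169.]
time_s: 2.05
tcp_pos: [0.6431, 0.3686, 0.2919]
eef_rot: [-179.9, 9.9, 1.5]
contact_force: [0.2, 1.0, 0.4]
gripper_width: 0.0458
gripper_force: 0.0
2.05 [0.6431 0.3686 0.2919] [-179.94    9.92    1.52] [0.2 1.  0.4] 0.045789246492104314 0.0 [ 42.9  33.7   9.6  -6.9 -73.4  51. ]
[-0.0205, 0.0006, -0.065] [-0.04, -0.08, 0.11]
[0.0208, -0.0, 0.1182] [0.0, 0.0, 0.0]
[-0.0367, 0.0, -0.0379] [0.0, 8.0, 0.0]
[-0.1032, 0.0, -0.0291] [0.0, 24.0, -0.0]
[-0.1501, -0.0, -0.0142] [0.0, 33.0, 0.0]
[-0.0273, 0.0, 0.0203] [0.0, 0.0, 0.0]
[-0.0, 0.0, -0.09] [0.0, 0.0, 0.0]
[0.0655, 0.0, -0.0459] [0.0, 0.0, 0.0]
```

View pics/t1.png

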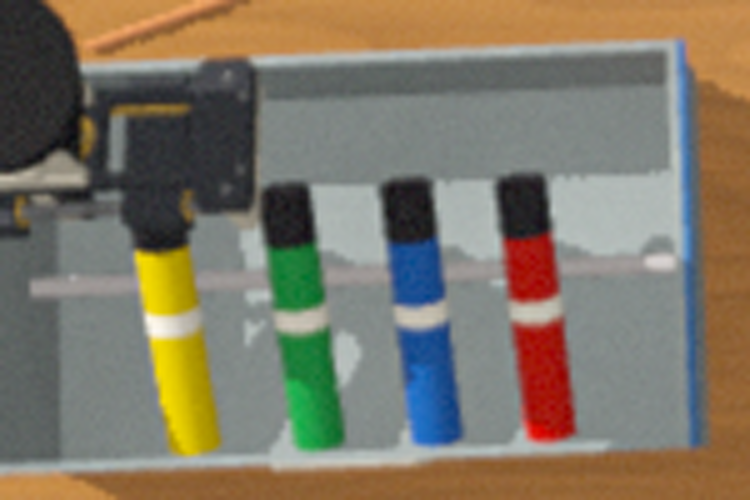

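t1 shows the gripper over the yellow jar's cap at crop (165,220), straddling it. The model matches within about 3 mm. Next I descend and grip.

```bash
python3 -m pendant '[[[0,0.0005,0.053,0,0,0,0.05],[0,0.0005,0.053,0,0,0,0.05],[0,0.0005,0.053,0,0,0,0.05]]]'
python3 -m pendant '[[[0,0,0,0,0,0,-0.6],[0,0,0,0,0,0,-0.6],[0,0,0,0,0,0,-0.6],[0,0,0,0,0,0,-0.6]]]' 15
python3 - <<'E'
from h import *
st()
E
```

```text
time_s: 2.4
tcp_pos: [0.6342, 0.3672, 0.2398]
eef_rot: [-180.0, 10.0, 1.5]
contact_force: [-0.5, 0.0, 0.2]
gripper_width: 0.0461
gripper_force: 0.0
time_s: 2.8
tcp_pos: [0.6348, 0.3669, 0.2399]
eef_rot: [-179.9, 9.9, 1.4]
contact_force: [0.9, 0.8, 2.2]
gripper_width: 0.0294
gripper_force: 14.9
2.8 [0.6348 0.3669 0.2399] [-179.88    9.89    1.42] [0.9 0.8 2.2] 0.029437764704528052 14.887866228818893 [ 43.2  35.5   5.6  -7.2 -67.6  51.4]
```

```bash
python3 -m pendant '[[[-0.033,0,-0.038,0,8,0,-0.6],[-0.033,0,-0.038,0,8,0,-0.6]]]'
python3 -m pendant '[[[-0.032,0,-0.012,0,8,0,-0.6],[-0.065,0,-0.021,0,16,0,-0.6],[-0.097,0,-0.029,0,24,0,-0.6],[-0.097,0,-0.029,0,24,0,-0.6]]]'
python3 -m pendant '[[[-0.043,0,-0.008,0,8.25,0,-0.6],[-0.08,0,-0.014,0,16.5,0,-0.6],[-0.117,0,-0.017,0,24.75,0,-0.6],[-0.154,0,-0.016,0,33,0,-0.6],[-0.154,0,-0.016,0,33,0,-0.6]]]'
python3 -m pendant '[[[0,0,0,0,0,0,-0.6],[0,0,0,0,0,0,-0.6]]]'
python3 - <<'E'
from h import *
st();snap('scene','s2.png',(230,40,430,190),4)
q=jar((-.080,.040),90,55,laney(.367));print(q[0],q[1].as_euler('xyz',degrees=True));e=jar((-.080,.005),90,55,laney(.367));rows([e])
E
```

```text
time_s: 3.0
tcp_pos: [0.6066, 0.3661, 0.2834]
eef_rot: [-180.0, 1.7, 1.5]
contact_force: [0.5, 1.1, 1.0]
gripper_width: 0.0295
gripper_force: 15.0
time_s: 3.4
tcp_pos: [0.5097, 0.3632, 0.3152]
eef_rot: [-179.9, -22.2, 1.5]
contact_force: [1.4, -0.5, -1.1]
gripper_width: 0.0299
gripper_force: 15.0
time_s: 3.9
tcp_pos: [0.4189, 0.3745, 0.3198]
eef_rot: [177.5, -45.1, 0.5]
contact_force: [-27.2, 68.1, 25.9]
gripper_width: 0.0295
gripper_force: 15.2
time_s: 4.1
tcp_pos: [0.4177, 0.3758, 0.3199]
eef_rot: [177.2, -45.0, 1.2]
contact_force: [0.3, 0.1, -1.0]
gripper_width: 0.0296
gripper_force: 15.0
4.1 [0.4177 0.3758 0.3199] [177.15 -44.99   1.22] [ 0.3  0.1 -1. ] 0.02964669345126592 15.000238716602325 [ 52.    9.1 -54.6  95.3 -35.5 -48.7]
[0.36399582 0.36107729 0.27264011] [180.  -55.    1.4]
[-0.0969, 0.0131, 0.0205] [2.94, 10.0, 0.15]
```

View pics/s2.png

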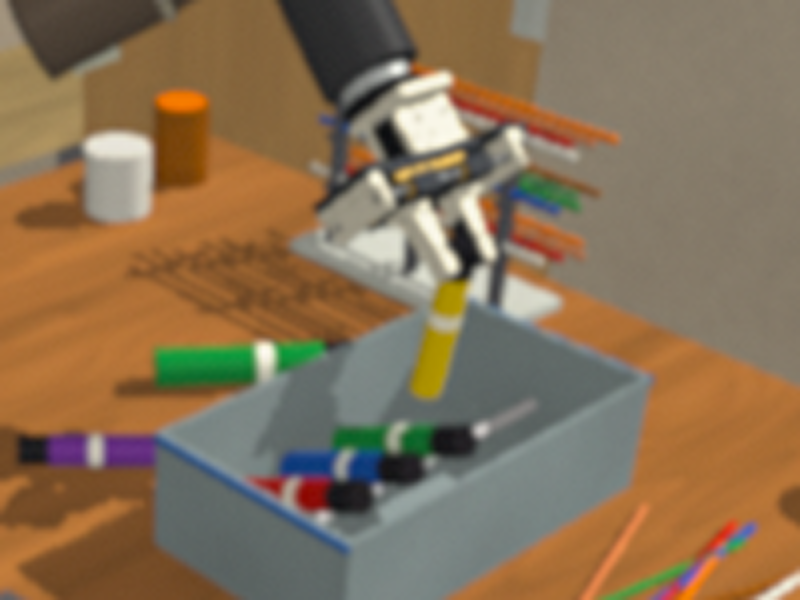

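s2 shows the yellow jar held nearly upright, its foot (crop 428,390) still inside the bin. The wrist ran into its joint 4 limit near 45° tilt. I'll loosen the grip so the jar can hang, and back the tilt off slowly.

```bash
python3 -m pendant '[[[0,0,0,0,0,0,-0.6],[0.008,0,0.006,0.5,-4,0,-0.6],[0.015,0,0.012,1,-8,0,-0.6],[0.022,0,0.018,1.5,-12,0,-0.6],[0.028,0,0.024,2,-16,0,-0.6]]]' 3
python3 -m pendant '[[[0.008,0,0.005,0.8,-4,0,-0.6],[0.008,0,0.005,0.8,-4,0,-0.6],[0.008,0,0.005,0.8,-4,0,-0.6],[0.008,0,0.005,0.8,-4,0,-0.6]]]'
python3 - <<'E'
from h import *
st();snap('scene','s3.png',(230,40,430,190),4)
s=r.get_state();R=Ro.from_euler('xyz',s['eef_rot'],degrees=True);print('G',s['tcp_pos']+R.apply([0,0,.165]),RB.inv().apply(s['tcp_pos']+R.apply([0,0,.165])-B))
E
```

```text
time_s: 4.65
tcp_pos: [0.4556, 0.3753, 0.322]
eef_rot: [179.6, -28.8, 0.6]
contact_force: [1.8, 0.0, 0.2]
gripper_width: 0.0298
gripper_force: 3.0
time_s: 5.05
tcp_pos: [0.4642, 0.3753, 0.3213]
eef_rot: [-179.8, -25.1, 0.7]
contact_force: [-0.1, 0.6, -0.9]
gripper_width: 0.0301
gripper_force: 3.0
5.05 [0.4642 0.3753 0.3213] [-179.81  -25.07    0.65] [-0.1  0.6 -0.9] 0.03011362337169862 3.0000677704811096 [ 59.7  12.  -40.1  43.4 -31.8  -5.3]
G [0.53397938 0.37633906 0.17167377] [-0.04485439  0.11376892  0.17167377]
```

View pics/s3.png

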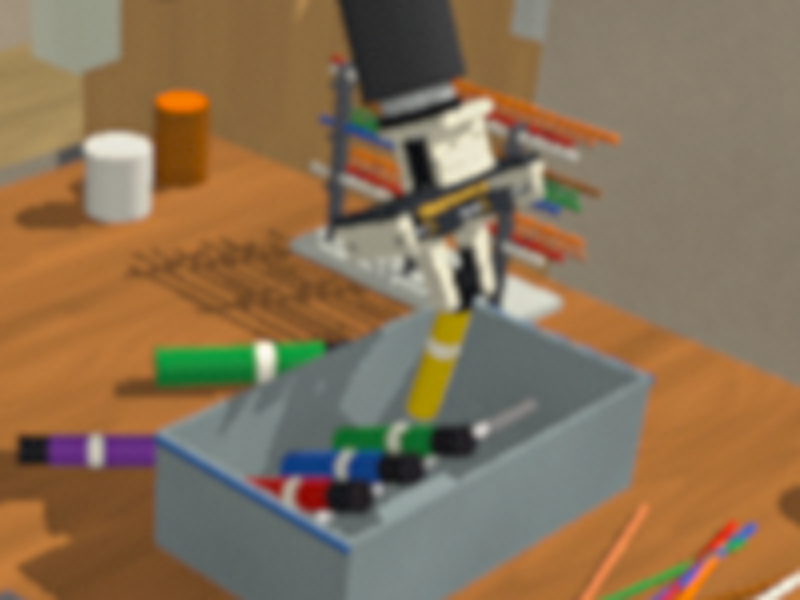

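```bash
cat >> h.py <<'E'
def grasp():
    s=r.get_state();R=Ro.from_euler('xyz',s['eef_rot'],degrees=True);return s['tcp_pos']+R.apply([0,0,.165])
E
python3 - <<'E'
from h import *
G=grasp()
for al in(60,65,70,75,80,90):
    u=RB.apply([np.cos(np.radians(al)),0,np.sin(np.radians(al))]);F=G-.138*u
    print(al,[((w2px('scene',G+k*u)-[230,40]+.5)*4).round(0) for k in(-.138,-.053)],F.round(3),RB.inv().apply(F-B).round(3))
E
```

```text
60 [array([393., 373.]), array([435., 320.])] [0.465 0.375 0.052] [-0.114  0.114  0.052]
65 [array([401., 382.]), array([438., 324.])] [0.476 0.375 0.047] [-0.103  0.114  0.047]
70 [array([409., 391.]), array([441., 327.])] [0.487 0.375 0.042] [-0.092  0.114  0.042]
75 [array([418., 399.]), array([445., 330.])] [0.498 0.375 0.038] [-0.081  0.114  0.038]
80 [array([427., 406.]), array([448., 333.])] [0.51  0.376 0.036] [-0.069  0.114  0.036]
90 [array([446., 417.]), array([456., 337.])] [0.534 0.376 0.034] [-0.045  0.114  0.034]
```

```bash
python3 -m pendant '[[[-0.006,0,0.012,0,0,0,-0.6],[-0.011,0,0.024,0,0,0,-0.6],[-0.025,0,0.018,0,0,0,-0.6],[-0.038,0,0.012,0,0,0,-0.6],[-0.038,0,0.012,0,0,0,-0.6]]]'
python3 - <<'E'
from h import *
st();print(RB.inv().apply(grasp()-B));snap('scene','s4.png',(230,40,430,190),4)
E
```

```text
time_s: 5.6
tcp_pos: [0.4335, 0.3745, 0.2944]
eef_rot: [-179.7, -25.0, 0.6]
contact_force: [-0.0, 0.3, -0.8]
gripper_width: 0.03
gripper_force: 3.0
5.6 [0.4335 0.3745 0.2944] [-179.75  -24.96    0.64] [-0.   0.3 -0.8] 0.030023902837503655 3.0001099035143852 [ 60.9  11.8 -45.7  49.8 -28.5 -13.8]
[-0.07574354  0.11419747  0.1448389 ]
```

View pics/s4.png

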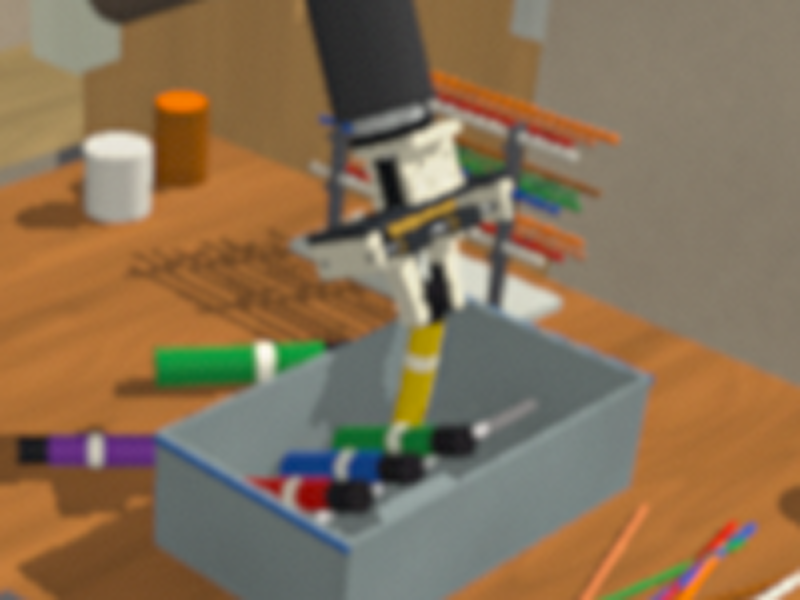

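s4 shows the yellow jar at about 83°, foot near the near wall, band at crop (422,362). I'll nudge it on over its foot, lower to contact, and release.

```bash
python3 -m pendant '[[[-0.009,0,-0.004,0,0,0,-0.6],[-0.009,0,-0.004,0,0,0,-0.6],[-0.011,0,0,0,0,0,-0.6],[-0.011,0,0,0,0,0,-0.6],[-0.011,0,0,0,0,0,-0.6]]]'
python3 -m pendant '[[[0,0,0,0,0,0,0.05],[0,0,0,0,0,0,0.05],[0,0,0,0,0,0,0.05],[0,0,0,0,0,0,0.05]]]'
python3 -m pendant '[[[0,0,-0.09,0,0,0,0.05],[0,0,-0.09,0,0,0,0.05],[0,0,-0.09,0,0,0,0.05]]]'
python3 - <<'E'
from h import *
st();snap('scene','s5.png',(230,40,430,190),4)
E
```

```text
time_s: 6.15
tcp_pos: [0.4251, 0.3752, 0.2899]
eef_rot: [-179.7, -24.9, 0.5]
contact_force: [-0.6, 1.3, 2.2]
gripper_width: 0.0297
gripper_force: 3.0
time_s: 6.55
tcp_pos: [0.4248, 0.3749, 0.2895]
eef_rot: [-179.7, -24.9, 0.5]
contact_force: [0.0, -0.8, 0.2]
gripper_width: 0.0458
gripper_force: 0.0
time_s: 6.85
tcp_pos: [0.386, 0.3758, 0.3764]
eef_rot: [-179.2, -25.1, 0.5]
contact_force: [0.1, 0.4, 0.2]
gripper_width: 0.0458
gripper_force: 0.0
6.85 [0.386  0.3758 0.3764] [-179.23  -25.11    0.48] [0.1 0.4 0.2] 0.045839955744818375 0.0 [ 69.9   4.  -40.1  36.1 -41.7  -5.8]
```

View pics/s5.png

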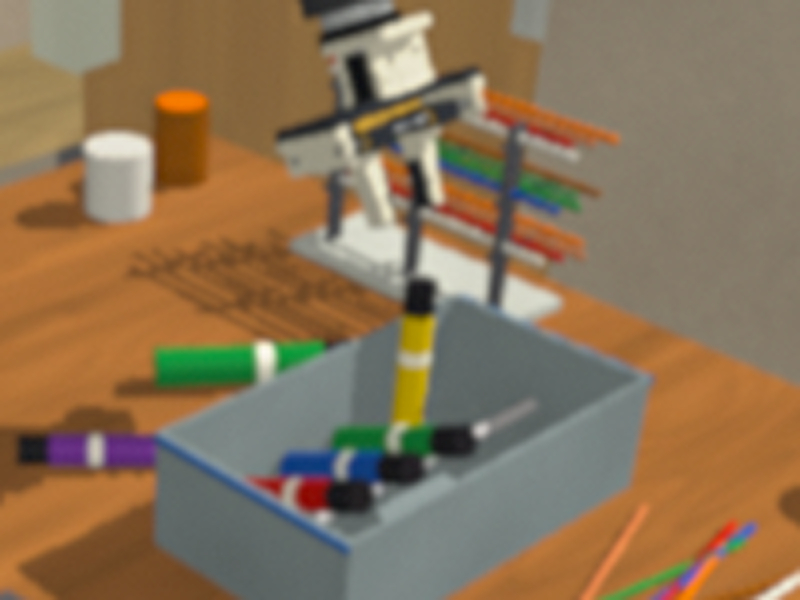

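s5 shows the yellow jar standing: cap at (420,295), band at (414,360). The same recipe applies to green.

```bash
python3 - <<'E'
from h import *
y=laney(.296);g=jar(SEQ[0][:2],25,-10,y);rows([(g[0]+[0,0,.10],g[1]),g])
E
```

```text
[0.2107, 0.0823, 0.136] [-0.51, -35.05, -0.71]
[0.0174, -0.0, 0.0985] [0.0, 0.0, 0.0]
```

```bash
python3 -m pendant '[[[0.05,0.05,0,0,-8,0,0.05],[0.09,0.082,0.02,-0.2,-16,-0.3,0.05],[0.13,0.082,0.05,-0.3,-24,-0.5,0.05],[0.17,0.082,0.09,-0.5,-32,-0.7,0.05],[0.211,0.082,0.136,-0.5,-35,-0.7,0.05]]]' 15
python3 -m pendant '[[[0,0,0,0,0,0,0.05],[0,0,0,0,0,0,0.05],[0,0,0,0,0,0,0.05]]]'
python3 - <<'E'
from h import *
st();y=laney(.296);g=jar(SEQ[0][:2],25,-10,y);rows([g])
E
```

```text
time_s: 7.4
tcp_pos: [0.5755, 0.2996, 0.3583]
eef_rot: [180.0, 10.3, 1.4]
contact_force: [-0.0, 1.9, 0.6]
gripper_width: 0.0461
gripper_force: 0.0
time_s: 7.7
tcp_pos: [0.5733, 0.2994, 0.3566]
eef_rot: [179.6, 10.1, 1.2]
contact_force: [-0.6, 0.9, 0.6]
gripper_width: 0.0459
gripper_force: 0.0
7.7 [0.5733 0.2994 0.3566] [179.59  10.06   1.18] [-0.6  0.9  0.6] 0.045850805457520974 0.0 [ 42.7  22.8  -0.1  -6.6 -75.1  50.7]
[0.0819, 0.0032, 0.1045] [0.37, 0.06, -0.21]
```

```bash
python3 -m pendant '[[[0.045,0.003,0.01,0.4,0,-0.2,0.05],[0.082,0.003,0.03,0.4,0,-0.2,0.05],[0.082,0.003,0.07,0.4,0,-0.2,0.05],[0.082,0.003,0.104,0.4,0,-0.2,0.05],[0.082,0.003,0.104,0.4,0,-0.2,0.05]]]'
python3 -m pendant '[[[0,0,0,0,0,0,-0.6],[0,0,0,0,0,0,-0.6],[0,0,0,0,0,0,-0.6],[0,0,0,0,0,0,-0.6]]]' 15
python3 - <<'E'
from h import *
st();y=laney(.296);g=jar(SEQ[0][:2],25,-10,y);rows([g])
E
```

```text
time_s: 8.2
tcp_pos: [0.6327, 0.2974, 0.2385]
eef_rot: [180.0, 10.3, 1.5]
contact_force: [0.6, -0.2, 0.0]
gripper_width: 0.046
gripper_force: 0.0
time_s: 8.6
tcp_pos: [0.6368, 0.2982, 0.2433]
eef_rot: [-179.8, 9.9, 1.5]
contact_force: [-0.5, 1.3, 6.0]
gripper_width: 0.0296
gripper_force: 15.0
8.6 [0.6368 0.2982 0.2433] [-179.75    9.86    1.49] [-0.5  1.3  6. ] 0.029610337700276667 15.001050531864166 [ 39.   32.9   1.1  -6.8 -66.1  55.6]
[-0.0003, 0.0015, 0.004] [-0.23, -0.14, 0.09]
```

```bash
python3 -m pendant '[[[-0.033,0,-0.038,0,8,0,-0.6],[-0.033,0,-0.038,0,8,0,-0.6]]]'
python3 -m pendant '[[[-0.032,0,-0.012,0,8,0,-0.6],[-0.065,0,-0.021,0,16,0,-0.6],[-0.097,0,-0.029,0,24,0,-0.6],[-0.097,0,-0.029,0,24,0,-0.6]]]'
python3 -m pendant '[[[-0.01,0,-0.008,0,0,0,-0.6],[-0.02,0,-0.015,0,0,0,-0.6],[-0.034,0,-0.023,0,0,0,-0.6],[-0.034,0,-0.023,0,0,0,-0.6],[-0.034,0,-0.023,0,0,0,-0.6]]]' 3
python3 - <<'E'
from h import *
st();print(RB.inv().apply(grasp()-B));rows([pose(RB.apply([x,laney(.296),z])+B,22,ahead=.165) for x,z in[(-.076,.145)]]);rows([pose(RB.apply([x,laney(.296),z])+B,22,ahead=.165) for x,z in[(-.088,.141)]])
E
```

```text
time_s: 8.8
tcp_pos: [0.6088, 0.2969, 0.286]
eef_rot: [-179.9, 1.8, 1.5]
contact_force: [0.7, -0.4, 2.4]
gripper_width: 0.0295
gripper_force: 15.0
time_s: 9.2
tcp_pos: [0.512, 0.2942, 0.3176]
eef_rot: [-179.8, -22.2, 1.5]
contact_force: [1.6, -0.9, -1.1]
gripper_width: 0.0292
gripper_force: 15.0
time_s: 9.7
tcp_pos: [0.4745, 0.294, 0.3253]
eef_rot: [-179.8, -21.9, 1.4]
contact_force: [-0.7, -0.2, -2.0]
gripper_width: 0.0297
gripper_force: 3.0
9.7 [0.4745 0.294  0.3253] [-179.82  -21.94    1.37] [-0.7 -0.2 -2. ] 0.029680808222453656 2.9996348172426224 [ 54.6   8.3 -41.6  35.  -31.3   8. ]
[-0.04463564  0.03342259  0.17224472]
[-0.0395, 0.0013, 0.0136] [-0.17, 0.06, -0.03]
[-0.0521, 0.0013, 0.0128] [-0.17, 0.06, -0.03]
```

```bash
python3 -m pendant '[[[-0.006,0,0.012,0,0,0,-0.6],[-0.011,0,0.024,0,0,0,-0.6],[-0.025,0,0.018,0,0,0,-0.6],[-0.039,0,0.0136,0,0,0,-0.6],[-0.039,0,0.0136,0,0,0,-0.6]]]'
python3 -m pendant '[[[-0.009,0,-0.003,0,0,0,-0.6],[-0.009,0,-0.003,0,0,0,-0.6],[-0.012,0,-0.001,0,0,0,-0.6],[-0.012,0,-0.001,0,0,0,-0.6],[-0.012,0,-0.001,0,0,0,-0.6]]]'
python3 - <<'E'
from h import *
st();print(RB.inv().apply(grasp()-B));snap('scene','s6.png',(230,40,430,190),4)
E
```

```text
time_s: 10.2
tcp_pos: [0.4431, 0.2928, 0.2973]
eef_rot: [-179.9, -21.9, 1.4]
contact_force: [0.2, 0.2, -1.1]
gripper_width: 0.0298
gripper_force: 3.0
time_s: 10.7
tcp_pos: [0.4322, 0.2928, 0.2944]
eef_rot: [-179.8, -22.0, 1.4]
contact_force: [0.2, 0.2, 2.2]
gripper_width: 0.0299
gripper_force: 3.0
10.7 [0.4322 0.2928 0.2944] [-179.83  -21.96    1.36] [0.2 0.2 2.2] 0.029871441661207844 2.9993822425603867 [ 56.9   7.2 -49.5  42.9 -26.8  -3.1]
[-0.08696559  0.03320038  0.14141352]
```

View pics/s6.png

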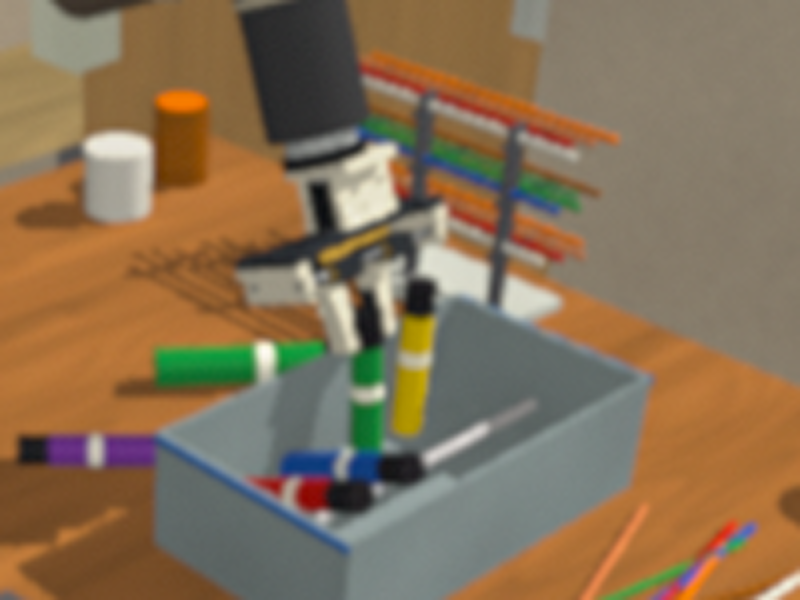

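s6 shows the green jar upright at (368,395) with the yellow at (412,360) untouched. I'll release it and set up blue.

```bash
python3 -m pendant '[[[0,0,0,0,0,0,0.05],[0,0,0,0,0,0,0.05],[0,0,0,0,0,0,0.05],[0,0,0,0,0,0,0.05]]]'
python3 -m pendant '[[[0,0,-0.09,0,0,0,0.05],[0,0,-0.09,0,0,0,0.05],[0,0,-0.09,0,0,0,0.05]]]'
python3 - <<'E'
from h import *
y=laney(.228);g=jar(SEQ[0][:2],25,-10,y);rows([(g[0]+[0,0,.10],g[1]),g])
E
```

```text
time_s: 11.15
tcp_pos: [0.4318, 0.2924, 0.2939]
eef_rot: [-179.9, -21.9, 1.4]
contact_force: [-0.2, -0.9, 0.3]
gripper_width: 0.0457
gripper_force: 0.0
time_s: 11.45
tcp_pos: [0.3978, 0.293, 0.3826]
eef_rot: [-179.4, -22.2, 1.3]
contact_force: [-0.1, 0.6, 0.4]
gripper_width: 0.046
gripper_force: 0.0
[0.2043, 0.0711, 0.1292] [-0.55, -32.16, 0.08]
[0.0174, -0.0, 0.0985] [0.0, 0.0, 0.0]
```

```bash
python3 -m pendant '[[[0.03,0.045,0,0,-8,0,0.05],[0.06,0.071,0.02,-0.2,-16,0,0.05],[0.1,0.071,0.05,-0.3,-24,0,0.05],[0.15,0.071,0.09,-0.5,-32,0,0.05],[0.204,0.071,0.129,-0.5,-32.1,0,0.05]]]' 15
python3 -m pendant '[[[0.03,0,0,0,0,0,0.05],[0.03,0,0,0,0,0,0.05],[0.03,0,0,0,0,0,0.05]]]'
python3 - <<'E'
from h import *
st();y=laney(.228);g=jar(SEQ[0][:2],25,-10,y);rows([g])
E
```

```text
time_s: 11.95
tcp_pos: [0.5903, 0.2258, 0.3465]
eef_rot: [179.8, 10.4, 1.3]
contact_force: [-0.1, 2.0, 0.3]
gripper_width: 0.0461
gripper_force: 0.0
time_s: 12.25
tcp_pos: [0.6176, 0.2264, 0.3397]
eef_rot: [179.5, 10.3, 1.2]
contact_force: [-0.5, -0.7, 0.4]
gripper_width: 0.0457
gripper_force: 0.0
12.25 [0.6176 0.2264 0.3397] [179.54  10.3    1.2 ] [-0.5 -0.7  0.4] 0.04567579542544032 0.0 [ 35.3  24.7   0.2  -5.6 -74.4  57.8]
[0.0375, -0.0026, 0.0951] [0.43, 0.31, -0.2]
```

```bash
python3 -m pendant '[[[0.0375,-0.0025,0.02,0.4,0.3,-0.2,0.05],[0.0375,-0.0025,0.06,0.4,0.3,-0.2,0.05],[0.0375,-0.0025,0.094,0.4,0.3,-0.2,0.05],[0.0375,-0.0025,0.094,0.4,0.3,-0.2,0.05]]]'
python3 -m pendant '[[[0,0,0,0,0,0,-0.6],[0,0,0,0,0,0,-0.6],[0,0,0,0,0,0,-0.6],[0,0,0,0,0,0,-0.6]]]' 15
python3 -m pendant '[[[-0.033,0,-0.038,0,8,0,-0.6],[-0.033,0,-0.038,0,8,0,-0.6]]]'
python3 - <<'E'
from h import *
st()
y=laney(.228);rows([jar((-.092,.043),33,-2,y)])
E
```

```text
time_s: 12.65
tcp_pos: [0.6342, 0.2288, 0.2385]
eef_rot: [179.9, 10.3, 1.5]
contact_force: [-0.6, -0.1, -0.8]
gripper_width: 0.0461
gripper_force: 0.0
time_s: 13.05
tcp_pos: [0.638, 0.2296, 0.2447]
eef_rot: [-179.8, 9.7, 1.5]
contact_force: [-0.1, 1.2, 3.4]
gripper_width: 0.0296
gripper_force: 15.0
time_s: 13.25
tcp_pos: [0.6099, 0.2284, 0.2878]
eef_rot: [-179.9, 1.6, 1.6]
contact_force: [0.9, 0.4, 0.7]
gripper_width: 0.03
gripper_force: 15.0
13.25 [0.6099 0.2284 0.2878] [-179.95    1.6     1.59] [0.9 0.4 0.7] 0.029975523191689255 15.000608414411545 [ 37.3  24.   -9.8  -1.2 -57.5  54.9]
[0.0022, 0.0004, 0.0046] [-0.04, -0.4, 0.19]
```

```bash
python3 -m pendant '[[[-0.032,0,-0.011,0,8,0,-0.6],[-0.064,0,-0.018,0,16,0,-0.6],[-0.096,0,-0.026,0,24,0,-0.6],[-0.096,0,-0.026,0,24,0,-0.6]]]'
python3 -m pendant '[[[-0.01,0,-0.008,0,0,0,-0.6],[-0.02,0,-0.015,0,0,0,-0.6],[-0.034,0,-0.023,0,0,0,-0.6],[-0.034,0,-0.023,0,0,0,-0.6],[-0.034,0,-0.023,0,0,0,-0.6]]]' 3
python3 - <<'E'
from h import *
st();print(RB.inv().apply(grasp()-B));rows([pose(RB.apply([x,laney(.228),z])+B,22,ahead=.165) for x,z in[(-.076,.145)]]);rows([pose(RB.apply([x,laney(.228),z])+B,22,ahead=.165) for x,z in[(-.088,.141)]])
E
```

```text
time_s: 13.65
tcp_pos: [0.5139, 0.2258, 0.3161]
eef_rot: [-179.8, -22.4, 1.5]
contact_force: [1.2, -1.6, -0.1]
gripper_width: 0.0295
gripper_force: 15.0
time_s: 14.15
tcp_pos: [0.4764, 0.2255, 0.3237]
eef_rot: [-179.9, -22.1, 1.5]
contact_force: [0.4, 0.2, -2.0]
gripper_width: 0.0298
gripper_force: 3.0
14.15 [0.4764 0.2255 0.3237] [-179.89  -22.15    1.48] [ 0.4  0.2 -2. ] 0.029791133463884012 2.9994261637330055 [ 48.9   5.  -45.9  35.7 -28.3  12.5]
[-0.04386263 -0.03521448  0.17083124]
[-0.0391, 0.0007, 0.0118] [-0.13, -0.15, 0.07]
[-0.0517, 0.0007, 0.011] [-0.13, -0.15, 0.07]
```

```bash
python3 -m pendant '[[[-0.006,0,0.012,0,0,0,-0.6],[-0.011,0,0.023,0,0,0,-0.6],[-0.025,0,0.017,0,0,0,-0.6],[-0.039,0,0.012,0,0,0,-0.6],[-0.039,0,0.012,0,0,0,-0.6]]]'
python3 -m pendant '[[[-0.009,0,-0.003,0,0,0,-0.6],[-0.009,0,-0.003,0,0,0,-0.6],[-0.0125,0,-0.001,0,0,0,-0.6],[-0.0125,0,-0.001,0,0,0,-0.6],[-0.0125,0,-0.001,0,0,0,-0.6]]]'
python3 - <<'E'
from h import *
st();print(RB.inv().apply(grasp()-B))
im=snap('scene');hsv=cv2.cvtColor(im,cv2.COLOR_RGB2HSV)
def axis(lo,hi):
    m=cv2.inRange(hsv,lo,hi);m[:,:320]=0;m[:130]=0
    n,l,s,c=cv2.connectedComponentsWithStats(m);i=[k for k in range(1,n) if c[k][0]>310 and s[k][4]>60];
    for k in i:
        ys,xs=np.nonzero(l==k);w,v=np.linalg.eigh(np.cov(xs,ys));print(c[k].round(0),s[k][4],'dx/dy',round(v[0,1]/v[1,1],3))
print('y');axis((24,120,90),(32,255,255));print('b');axis((105,140,60),(118,255,255));print('g');axis((50,120,50),(80,255,200))
p=RB.apply([-.088,-.035,.005])+B
print(w2px('scene',p),w2px('scene',p+[0,0,.15]))
E
```

```text
time_s: 14.65
tcp_pos: [0.4443, 0.2239, 0.2969]
eef_rot: [-180.0, -22.1, 1.5]
contact_force: [0.5, -0.1, -0.9]
gripper_width: 0.0297
gripper_force: 3.0
time_s: 15.15
tcp_pos: [0.4331, 0.2241, 0.2939]
eef_rot: [-179.9, -22.2, 1.5]
contact_force: [-0.5, -1.3, 2.4]
gripper_width: 0.0298
gripper_force: 3.0
15.15 [0.4331 0.2241 0.2939] [-179.9   -22.16    1.46] [-0.5 -1.3  2.4] 0.02978816127567705 2.9982929304242134 [ 50.6   3.5 -54.4  45.2 -23.6   0.5]
[-0.08720006 -0.035564    0.14107937]
y
[332. 140.] 129 dx/dy -0.126
b
[454. 154.] 231 dx/dy 4.589
g
[322. 150.] 88 dx/dy -0.095
[304.75925639 159.72199931] [307.23987884 123.56462414]
```

Contact force and pose match the green case, so I'm releasing blue and moving to red.

```bash
python3 -m pendant '[[[0,0,0,0,0,0,0.05],[0,0,0,0,0,0,0.05],[0,0,0,0,0,0,0.05],[0,0,0,0,0,0,0.05]]]'
python3 -m pendant '[[[0,0,-0.09,0,0,0,0.05],[0,0,-0.09,0,0,0,0.05],[0,0,-0.09,0,0,0,0.05]]]'
python3 -m pendant '[[[0.03,0.045,0,0,-8,0,0.05],[0.06,0.068,0.02,-0.2,-16,0,0.05],[0.1,0.068,0.05,-0.3,-24,0,0.05],[0.15,0.068,0.09,-0.5,-32,0,0.05],[0.204,0.068,0.129,-0.5,-32.1,0,0.05]]]' 15
python3 -m pendant '[[[0.03,0,0,0,0,0,0.05],[0.03,0,0,0,0,0,0.05],[0.03,0,0,0,0,0,0.05]]]'
python3 - <<'E'
from h import *
st();y=laney(.162);g=jar(SEQ[0][:2],25,-10,y);rows([g])
im=snap('scene');hsv=cv2.cvtColor(im,cv2.COLOR_RGB2HSV)
def axis(lo,hi):
    m=cv2.inRange(hsv,lo,hi);m[:130]=0
    n,l,s,c=cv2.connectedComponentsWithStats(m);i=[k for k in range(1,n) if 280<c[k][0]<360 and s[k][4]>40];
    for k in i:
        ys,xs=np.nonzero(l==k);w,v=np.linalg.eigh(np.cov(xs,ys));print(c[k].round(0),s[k][4],'dx/dy',round(v[0,1]/v[1,1],3))
print('y');axis((24,120,90),(32,255,255));print('b');axis((105,140,60),(118,255,255));print('g');axis((50,120,50),(80,255,200))
E
```

```text
time_s: 15.6
tcp_pos: [0.4327, 0.2238, 0.2933]
eef_rot: [-180.0, -22.1, 1.5]
contact_force: [-0.2, -0.5, 0.2]
gripper_width: 0.0456
gripper_force: 0.0
time_s: 15.9
tcp_pos: [0.3985, 0.2243, 0.3818]
eef_rot: [-179.5, -22.4, 1.4]
contact_force: [-0.4, 0.6, -0.3]
gripper_width: 0.046
gripper_force: 0.0
time_s: 16.4
tcp_pos: [0.5891, 0.1605, 0.347]
eef_rot: [179.7, 10.2, 1.4]
contact_force: [0.4, 2.2, 0.0]
gripper_width: 0.0463
gripper_force: 0.0
time_s: 16.7
tcp_pos: [0.6164, 0.1612, 0.3404]
eef_rot: [179.5, 10.1, 1.3]
contact_force: [-0.3, -0.4, -0.6]
gripper_width: 0.0459
gripper_force: 0.0
16.7 [0.6164 0.1612 0.3404] [179.48  10.12   1.27] [-0.3 -0.4 -0.6] 0.04586612762311061 0.0 [ 30.6  22.8  -3.   -4.7 -73.3  62.4]
[0.0401, -0.0019, 0.0954] [0.5, 0.12, -0.13]
y
[332. 140.] 129 dx/dy -0.126
b
[308. 153.] 64 dx/dy -0.322
g
[280. 132.] 143 dx/dy -219.448
[322. 150.] 103 dx/dy -0.112
```

```bash
python3 -m pendant '[[[0.04,-0.002,0.02,0.4,0,-0.1,0.05],[0.04,-0.002,0.06,0.4,0,-0.1,0.05],[0.04,-0.002,0.095,0.4,0,-0.1,0.05],[0.04,-0.002,0.095,0.4,0,-0.1,0.05]]]'
python3 -m pendant '[[[0,0,0,0,0,0,-0.6],[0,0,0,0,0,0,-0.6],[0,0,0,0,0,0,-0.6],[0,0,0,0,0,0,-0.6]]]' 15
python3 -m pendant '[[[-0.033,0,-0.038,0,8,0,-0.6],[-0.033,0,-0.038,0,8,0,-0.6]]]'
python3 - <<'E'
from h import *
st();y=laney(.162)
P=lambda x,z:pose(RB.apply([x,y,z])+B,14,ahead=.165)
rows([P(.0055,.151),P(-.04,.172),P(-.068,.145),P(-.080,.141)])
im=snap('scene');hsv=cv2.cvtColor(im,cv2.COLOR_RGB2HSV)
m=cv2.inRange(hsv,(105,140,60),(118,255,255));n,l,s,c=cv2.connectedComponentsWithStats(m)
print([(c[k].round(),s[k].tolist()) for k in range(1,n) if 280<c[k][0]<360 and s[k][4]>5])
print(w2px('scene',RB.apply([-.088,-.035,.005])+B),w2px('scene',RB.apply([-.088,-.035,.082])+B),w2px('scene',RB.apply([-.088,-.035,.13])+B))
E
```

```text
time_s: 17.15
tcp_pos: [0.6357, 0.1631, 0.2381]
eef_rot: [179.8, 10.4, 1.5]
contact_force: [-1.3, -0.9, -0.1]
gripper_width: 0.0459
gripper_force: 0.0
time_s: 17.55
tcp_pos: [0.6395, 0.1638, 0.244]
eef_rot: [-179.9, 9.8, 1.5]
contact_force: [0.6, 1.0, 4.1]
gripper_width: 0.0298
gripper_force: 15.0
time_s: 17.75
tcp_pos: [0.6115, 0.1627, 0.2872]
eef_rot: [180.0, 1.7, 1.5]
contact_force: [1.9, 1.0, 1.9]
gripper_width: 0.0295
gripper_force: 15.0
17.75 [0.6115 0.1627 0.2872] [179.98   1.68   1.55] [1.9 1.  1.9] 0.029515427445285812 15.000506937503815 [ 32.3  22.5 -12.3  -1.  -56.6  59.9]
[-0.0625, 0.0005, -0.0221] [0.01, 15.68, 0.15]
[-0.0391, 0.0, -0.0314] [0.0, 0.0, 0.0]
[-0.0337, -0.0, 0.0194] [0.0, 0.0, 0.0]
[-0.0126, -0.0, 0.001] [0.0, 0.0, 0.0]
[(array([308., 162.]), [305, 161, 7, 4, 23])]
[304.75925639 159.72199931] [305.99669531 141.68517825] [306.80607887 129.88766142]
```

```bash
python3 -m pendant '[[[-0.032,0,-0.014,0,8,0,-0.6],[-0.0625,0,-0.022,0,15.7,0,-0.6],[-0.0625,0,-0.022,0,15.7,0,-0.6]]]'
python3 -m pendant '[[[-0.01,0,-0.01,0,0,0,-0.6],[-0.025,0,-0.02,0,0,0,-0.6],[-0.039,0,-0.031,0,0,0,-0.6],[-0.039,0,-0.031,0,0,0,-0.6],[-0.039,0,-0.031,0,0,0,-0.6]]]' 3
python3 -m pendant '[[[-0.004,0,0.012,0,0,0,-0.6],[-0.012,0,0.024,0,0,0,-0.6],[-0.022,0,0.022,0,0,0,-0.6],[-0.034,0,0.019,0,0,0,-0.6],[-0.034,0,0.019,0,0,0,-0.6]]]'
python3 - <<'E'
from h import *
st();print(RB.inv().apply(grasp()-B))
y=laney(.162);P=lambda x,z:pose(RB.apply([x,y,z])+B,14,ahead=.165);rows([P(-.080,.141)])
snap('scene','s7.png',(230,40,430,190),4)
E
```

```text
time_s: 18.1
tcp_pos: [0.5436, 0.1569, 0.3058]
eef_rot: [179.7, -13.5, 1.5]
contact_force: [0.1, -0.9, -1.8]
gripper_width: 0.0297
gripper_force: 15.0
time_s: 18.6
tcp_pos: [0.5069, 0.1608, 0.3315]
eef_rot: [-179.9, -13.9, 1.5]
contact_force: [1.2, -0.2, -1.6]
gripper_width: 0.0299
gripper_force: 3.0
time_s: 19.1
tcp_pos: [0.4763, 0.1589, 0.3035]
eef_rot: [180.0, -13.7, 1.5]
contact_force: [0.4, 0.8, -1.0]
gripper_width: 0.0299
gripper_force: 3.0
19.1 [0.4763 0.1589 0.3035] [179.96 -13.68   1.47] [ 0.4  0.8 -1. ] 0.029908181360673948 2.999926507472992 [ 43.9   5.8 -40.8  16.5 -34.3  34.6]
[-0.068762   -0.10226458  0.14321065]
[-0.0124, 0.0001, -0.0005] [0.03, 0.32, 0.07]
```

View pics/s7.png

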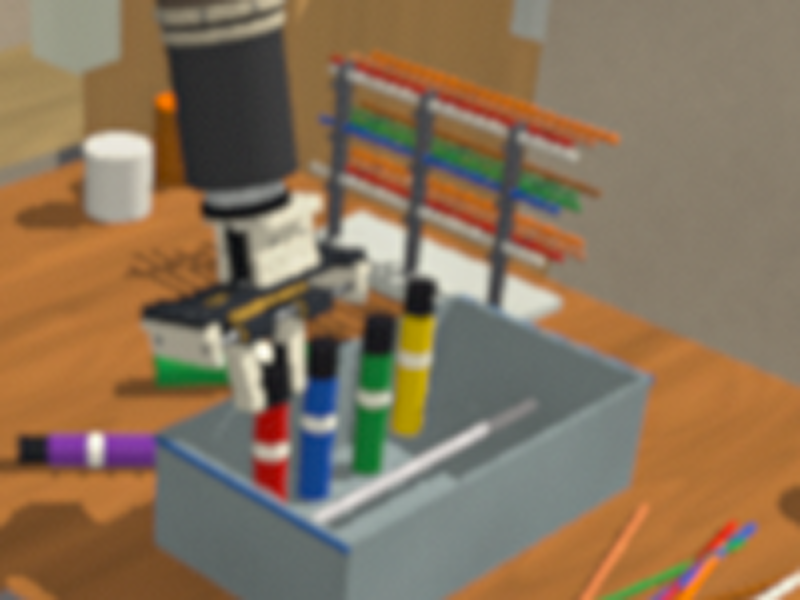

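s7 shows yellow, green and blue standing, and red held upright at (272,450). I'll nudge red, release it, and retreat.

```bash
python3 -m pendant '[[[-0.009,0,-0.002,0,0,0,-0.6],[-0.0125,0,-0.001,0,0,0,-0.6],[-0.0125,0,0,0,0,0,-0.6],[-0.0125,0,0,0,0,0,-0.6],[-0.0125,0,0,0,0,0,-0.6]]]'
python3 -m pendant '[[[0,0,0,0,0,0,0.05],[0,0,0,0,0,0,0.05],[0,0,0,0,0,0,0.05],[0,0,0,0,0,0,0.05]]]'
python3 -m pendant '[[[0,0,-0.1,0,0,0,0.05],[0,0,-0.1,0,0,0,0.05],[0,0,-0.1,0,0,0,0.05]]]'
python3 - <<'E'
from h import *
st()
# planned plate push start: grip closed, tips at z .004 ; pusher yaw 90? print rows to above (0.47,-0.03)
rows([pose([.45,-.04,.16],0,0,ahead=.178)])
im=snap('top');np.save('/tmp/t.npy',im)
E
```

```text
time_s: 19.65
tcp_pos: [0.4659, 0.1594, 0.3009]
eef_rot: [-180.0, -13.8, 1.5]
contact_force: [0.6, -0.7, 3.8]
gripper_width: 0.0296
gripper_force: 3.0
time_s: 20.05
tcp_pos: [0.4654, 0.159, 0.3001]
eef_rot: [180.0, -13.7, 1.5]
contact_force: [-0.3, -0.5, 0.7]
gripper_width: 0.0457
gripper_force: 0.0
time_s: 20.35
tcp_pos: [0.4423, 0.1595, 0.404]
eef_rot: [-179.6, -14.2, 1.5]
contact_force: [-1.1, 0.9, -0.4]
gripper_width: 0.0463
gripper_force: 0.0
20.35 [0.4423 0.1595 0.404 ] [-179.65  -14.19    1.48] [-1.1  0.9 -0.4] 0.046271664397047246 0.0 [ 47.9  -3.8 -34.8  13.2 -49.6  35.9]
[-0.0137, 0.2, 0.0634] [-0.53, -14.19, 1.51]
```

```bash
cat >> h.py <<'E'
def look(verbose=True):
    im=snap('top');hsv=cv2.cvtColor(im,cv2.COLOR_RGB2HSV);roi=np.zeros(im.shape[:2],np.uint8);roi[120:275,250:345]=255
    def big(m,mn=100):
        n,l,s,c=cv2.connectedComponentsWithStats(m&roi);return [(l==k).astype(np.uint8) for k in range(1,n) if s[k][4]>=mn]
    out={}
    for nm,m in(('dark',cv2.inRange(hsv,(0,0,60),(180,45,150))),('white',cv2.inRange(hsv,(0,0,185),(180,60,255))),('brass',cv2.inRange(hsv,(20,120,150),(32,255,255)))):
        for b in big(m,60):
            c=cv2.findContours(b,cv2.RETR_EXTERNAL,cv2.CHAIN_APPROX_NONE)[0][0]
            W=np.array([px2w('top',u,v,.014 if nm!='brass' else .018)[:2] for u,v in c[:,0]])*1000
            (cx,cy),(w,h),a=cv2.minAreaRect(W.astype(np.float32))
            out.setdefault(nm,[]).append((b.sum(),round(cx,1),round(cy,1),round(w,1),round(h,1),round(a,1)))
    if verbose: print(out)
    return out,im
E
python3 - <<'E'
from h import *
look()
E
python3 -m pendant '[[[-0.01,0.05,0.01,-0.2,-5,0.5,-1],[-0.01,0.1,0.02,-0.4,-10,1,-1],[0,0.15,0.04,-0.5,-14.2,1.5,-1],[0.02,0.2,0.06,-0.5,-14.2,1.5,-1],[0.02,0.2,0.06,-0.5,-14.2,1.5,-1]]]' 20
python3 - <<'E'
from h import *
st();rows([pose([.5055,-.038,.05],0,0,ahead=.178),pose([.5055,-.038,.005],0,0,ahead=.178)])
E
```

```text
{'dark': [(np.uint64(1128), 514.5, -130.3, 90.4, 107.7, 8.8)], 'white': [(np.uint64(61), 759.9, -138.0, 38.6, 12.0, 89.0), (np.uint64(197), 569.0, -121.4, 15.8, 107.5, 9.1), (np.uint64(131), 566.0, -266.8, 55.8, 20.6, 89.2)], 'brass': [(np.uint64(67), 646.5, -214.5, 36.8, 14.6, 62.3), (np.uint64(65), 623.5, -201.8, 35.7, 15.4, 59.1)]}
time_s: 20.95
tcp_pos: [0.481, -0.0441, 0.3409]
eef_rot: [179.6, 0.8, -0.3]
contact_force: [-0.2, 1.1, -0.7]
gripper_width: 0.0116
gripper_force: 0.0
20.95 [ 0.481  -0.0441  0.3409] [179.57   0.77  -0.3 ] [-0.2  1.1 -0.7] 0.011626850914428492 0.0 [ 18.2   5.7 -28.    0.2 -57.2  71.4]
[0.0259, -0.0071, 0.1125] [0.42, 0.77, -0.3]
[0.0, -0.0, 0.045] [0.0, 0.0, 0.0]
```

Detection gives the plate yaw at about 9° and the stripe at (569,-121) mm. Next I lower behind the plate and push it to the post.

```bash
python3 -m pendant '[[[0.026,-0.007,0.05,0.4,0.8,-0.3,-1],[0.026,-0.007,0.1,0.4,0.8,-0.3,-1],[0.026,-0.007,0.14,0.4,0.8,-0.3,-1],[0.026,-0.007,0.1575,0.4,0.8,-0.3,-1],[0.026,-0.007,0.1575,0.4,0.8,-0.3,-1]]]'
python3 -m pendant '[[[0,0.012,0,0,0,0,-1],[0,0.021,0,0,0,0,-1],[0,0.03,0,0,0,0,-1],[0,0.036,0,0,0,0,-1],[0,0.036,0,0,0,0,-1]]]'
python3 - <<'E'
from h import *
st();look()
E
```

```text
time_s: 21.45
tcp_pos: [0.5033, -0.0354, 0.1821]
eef_rot: [179.9, 0.2, 0.2]
contact_force: [-0.1, -0.3, 0.5]
gripper_width: 0.0004
gripper_force: 0.0
time_s: 21.95
tcp_pos: [0.5055, -0.0715, 0.187]
eef_rot: [-179.9, -0.4, 0.2]
contact_force: [0.7, -0.3, 0.9]
gripper_width: 0.0
gripper_force: 0.0
21.95 [ 0.5055 -0.0715  0.187 ] [-1.7992e+02 -4.1000e-01  1.6000e-01] [ 0.7 -0.3  0.9] 2.0055310251355365e-05 0.0017549012397921615 [ 14.   19.8 -34.9   0.  -34.9  76.1]
{'dark': [(np.uint64(1505), 518.7, -86.7, 126.4, 126.5, 89.2), (np.uint64(441), 518.9, -174.8, 55.6, 100.1, 88.8)], 'white': [(np.uint64(61), 759.9, -138.0, 38.6, 12.0, 89.0), (np.uint64(88), 574.7, -162.9, 16.0, 47.9, 8.7), (np.uint64(130), 566.0, -266.8, 55.8, 20.6, 89.2)], 'brass': [(np.uint64(68), 646.5, -214.5, 36.8, 14.6, 62.3), (np.uint64(65), 623.7, -201.9, 35.7, 15.0, 59.1)]}
```

```bash
python3 - <<'E'
from h import *
P=np.array([.5525,-.2072])
s=r.get_state();t=np.array(s['tcp_pos'][:2])
for th in(9,20,30,40,50,60,70,80,90):
    a=np.radians(th);n=np.array([-np.sin(a),np.cos(a)]);tt=np.array([np.cos(a),np.sin(a)])
    sg=-.050-.035*(th-9)/81
    C=P+.110*n+sg*tt;T=C+[-.0095,.021];d=T-t
    print(th,'C',C.round(4),'tool',T.round(4),'rel tool row',d[0].round(4),-d[1].round(4))
E
```

```text
9 C [ 0.4859 -0.1064] tool [ 0.4764 -0.0854] rel tool row -0.0291 0.0142
20 C [ 0.4634 -0.1226] tool [ 0.4539 -0.1016] rel tool row -0.0515 0.0304
30 C [ 0.4463 -0.1415] tool [ 0.4368 -0.1205] rel tool row -0.0686 0.0493
40 C [ 0.4332 -0.1637] tool [ 0.4237 -0.1427] rel tool row -0.0817 0.0715
50 C [ 0.4247 -0.1884] tool [ 0.4152 -0.1674] rel tool row -0.0903 0.0962
60 C [ 0.4212 -0.2146] tool [ 0.4117 -0.1936] rel tool row -0.0938 0.1224
70 C [ 0.423  -0.2413] tool [ 0.4135 -0.2203] rel tool row -0.092 0.1492
80 C [ 0.4302 -0.2676] tool [ 0.4207 -0.2466] rel tool row -0.0848 0.1754
90 C [ 0.4425 -0.2922] tool [ 0.433  -0.2712] rel tool row -0.0725 0.2001
```

```bash
python3 -m pendant '[[[0,0.007,0.004,0,0,0,-1],[0,0.013,0.004,0,0,0,-1],[-0.015,0.006,0.004,0,0,0,-1],[-0.029,0.006,0.004,0,0,0,-1],[-0.029,0.0142,0.004,0,0,0,-1]]]'
python3 -m pendant '[[[-0.008,0.005,0,0,0,0,-1],[-0.015,0.01,0,0,0,0,-1],[-0.022,0.016,0,0,0,0,-1],[-0.031,0.025,0,0,0,0,-1],[-0.039,0.035,0,0,0,0,-1]]]'
python3 - <<'E'
from h import *
st();look()
E
```

```text
time_s: 22.5
tcp_pos: [0.4748, -0.0851, 0.1818]
eef_rot: [-180.0, -0.2, 0.3]
contact_force: [-0.1, 0.6, 0.2]
gripper_width: 0.0007
gripper_force: 0.0
time_s: 23.0
tcp_pos: [0.4368, -0.1208, 0.1818]
eef_rot: [-179.9, -0.3, 0.2]
contact_force: [-0.3, -0.4, -0.8]
gripper_width: 0.0007
gripper_force: 0.0
23.0 [ 0.4368 -0.1208  0.1818] [-179.94   -0.32    0.24] [-0.3 -0.4 -0.8] 0.000733494445731995 0.0 [  9.6  16.1 -42.3  -0.  -31.2  80.7]
{'dark': [(np.uint64(938), 514.4, -165.4, 90.5, 108.1, 25.8), (np.uint64(1503), 413.1, -161.6, 127.5, 126.2, 44.0)], 'white': [(np.uint64(61), 759.9, -138.0, 38.6, 12.0, 89.0), (np.uint64(205), 564.9, -141.9, 15.8, 106.8, 25.8), (np.uint64(129), 566.0, -266.8, 55.8, 20.6, 89.2)], 'brass': [(np.uint64(68), 646.5, -214.5, 36.8, 14.6, 62.3), (np.uint64(64), 623.8, -202.0, 35.7, 14.7, 59.2)]}
```

The plate has pivoted to 25.8° on the post. Continuing the arc.

```bash
python3 -m pendant '[[[-0.008,0.012,0,0,0,0,-1],[-0.013,0.022,0,0,0,0,-1],[-0.018,0.034,0,0,0,0,-1],[-0.0216,0.047,0,0,0,0,-1],[-0.0216,0.047,0,0,0,0,-1]]]'
python3 - <<'E'
from h import *
st();look()
E
```

```text
time_s: 23.55
tcp_pos: [0.4156, -0.1686, 0.1816]
eef_rot: [-179.9, -0.3, 0.1]
contact_force: [-0.4, 0.6, -0.3]
gripper_width: 0.0006
gripper_force: 0.0
23.55 [ 0.4156 -0.1686  0.1816] [-1.7994e+02 -3.1000e-01  1.3000e-01] [-0.4  0.6 -0.3] 0.000646822081690522 0.0 [  3.2  15.8 -42.9  -0.1 -31.   87. ]
{'dark': [(np.uint64(1138), 514.4, -165.4, 90.5, 108.2, 25.7), (np.uint64(1471), 380.9, -231.7, 116.6, 127.9, 88.6)], 'white': [(np.uint64(60), 759.9, -138.0, 38.6, 12.0, 89.0), (np.uint64(205), 564.9, -141.9, 15.8, 106.8, 25.8), (np.uint64(130), 566.0, -266.8, 55.8, 20.6, 89.2), (np.uint64(137), 396.5, -25.9, 96.9, 13.8, 3.3)], 'brass': [(np.uint64(68), 646.5, -214.5, 36.8, 14.6, 62.3), (np.uint64(64), 623.8, -202.0, 35.7, 14.7, 59.2)]}
```

The pusher slipped past the plate's left corner, because the plate had slid along +x. I'll come back behind it and push nearer its middle.

```bash
python3 - <<'E'
from h import *
P=np.array([.5525,-.2072]);t=np.array([.4156,-.0900])
for th in(26,35,45,55,65,75,85,90):
    a=np.radians(th);n=np.array([-np.sin(a),np.cos(a)]);tt=np.array([np.cos(a),np.sin(a)])
    C=P+.110*n-.043*tt;T=C+[-.0095,.021];d=T-t
    print(th,'tool',T.round(4),'rel',d[0].round(4),-d[1].round(4))
E
python3 -m pendant '[[[0,-0.04,0,0,0,0,-1],[0,-0.0785,0,0,0,0,-1],[0,-0.0785,0,0,0,0,-1]]]'
```

```text
26 tool [ 0.4561 -0.1062] rel 0.0405 0.0162
35 tool [ 0.4447 -0.1208] rel 0.0291 0.0308
45 tool [ 0.4348 -0.1388] rel 0.0192 0.0488
55 tool [ 0.4282 -0.1583] rel 0.0126 0.0683
65 tool [ 0.4251 -0.1787] rel 0.0095 0.0887
75 tool [ 0.4256 -0.1993] rel 0.01 0.1093
85 tool [ 0.4297 -0.2194] rel 0.0141 0.1294
90 tool [ 0.433  -0.2292] rel 0.0174 0.1392
time_s: 23.9
tcp_pos: [0.4164, -0.0859, 0.182]
eef_rot: [-179.9, -0.4, 0.4]
contact_force: [-0.0, -0.2, 0.1]
gripper_width: 0.0004
gripper_force: 0.0
```

```bash
python3 -m pendant '[[[0.02,0,0,0,0,0,-1],[0.0405,0.01,0,0,0,0,-1],[0.0405,0.0162,0,0,0,0,-1],[0.0345,0.023,0,0,0,0,-1],[0.0291,0.0308,0,0,0,0,-1]]]'
python3 -m pendant '[[[-0.005,0.009,0,0,0,0,-1],[-0.01,0.018,0,0,0,0,-1],[-0.01,0.018,0,0,0,0,-1]]]'
python3 - <<'E'
from h import *
st();look()
E
```

```text
time_s: 24.4
tcp_pos: [0.4438, -0.1199, 0.1815]
eef_rot: [-179.9, -0.3, 0.2]
contact_force: [0.4, 0.2, -1.3]
gripper_width: 0.0005
gripper_force: 0.3
time_s: 24.7
tcp_pos: [0.434, -0.1384, 0.1818]
eef_rot: [-179.9, -0.3, 0.2]
contact_force: [-0.2, -0.2, 0.4]
gripper_width: 0.0002
gripper_force: 0.0
24.7 [ 0.434  -0.1384  0.1818] [-1.7994e+02 -3.0000e-01  1.5000e-01] [-0.2 -0.2  0.4] 0.000224869474524257 0.00022359568074392655 [  7.2  16.3 -42.   -0.  -31.4  83. ]
{'dark': [(np.uint64(933), 511.6, -172.4, 90.9, 108.0, 38.3), (np.uint64(1511), 409.0, -190.1, 125.6, 125.2, 89.2)], 'white': [(np.uint64(61), 759.9, -138.0, 38.6, 12.0, 89.0), (np.uint64(199), 555.5, -138.7, 16.1, 106.9, 37.8), (np.uint64(131), 566.0, -266.8, 55.8, 20.6, 89.2)], 'brass': [(np.uint64(68), 646.5, -214.5, 36.8, 14.6, 62.3), (np.uint64(65), 623.7, -201.9, 35.7, 15.0, 59.1)]}
```

Now 38°, but the plate keeps sliding along +t. I'll hop over and push the striped edge back along the plate's -x.

```bash
python3 -m pendant '[[[-0.005,-0.01,-0.03,0,0,0,-1],[0.04,-0.02,-0.05,0,0,0,-1],[0.085,-0.03,-0.05,0,0,0,-1],[0.135,-0.04,-0.05,0,0,0,-1],[0.1356,-0.0404,-0.05,0,0,0,-1]]]'
python3 -m pendant '[[[0,0,0.04,0,0,0,-1],[0,0,0.05,0,0,0,-1],[-0.01,0.0077,0.05,0,0,0,-1],[-0.019,0.015,0.05,0,0,0,-1],[-0.028,0.0216,0.05,0,0,0,-1]]]'
python3 - <<'E'
from h import *
st();look()
E
```

```text
time_s: 25.25
tcp_pos: [0.5759, -0.0951, 0.2329]
eef_rot: [-180.0, -0.6, 0.4]
contact_force: [-1.5, -0.4, -0.3]
gripper_width: 0.0001
gripper_force: 0.0
time_s: 25.75
tcp_pos: [0.5421, -0.1187, 0.1836]
eef_rot: [-179.9, -0.4, 0.2]
contact_force: [1.3, 1.8, -0.8]
gripper_width: 0.0003
gripper_force: 0.8
25.75 [ 0.5421 -0.1187  0.1836] [-179.93   -0.43    0.23] [ 1.3  1.8 -0.8] 0.00026284998837711047 0.7832032826263458 [  7.9  23.2 -29.3  -0.  -37.   82.4]
{'dark': [(np.uint64(1356), 571.3, -158.2, 129.1, 120.7, 76.0), (np.uint64(778), 496.5, -189.5, 92.8, 114.9, 40.2)], 'white': [(np.uint64(61), 759.9, -138.0, 38.6, 12.0, 89.0), (np.uint64(131), 566.0, -266.8, 55.8, 20.6, 89.2)], 'brass': [(np.uint64(70), 646.5, -214.5, 36.8, 14.6, 62.3)]}
```

```bash
python3 -m pendant '[[[-0.008,0.006,0,0,0,0,-1],[-0.016,0.012,0,0,0,0,-1],[-0.016,0.012,0,0,0,0,-1],[0.01,-0.012,-0.01,0,0,0,-1],[0.01,-0.03,-0.05,0,0,0,-1]]]'
python3 -m pendant '[[[-0.03,-0.03,0,0,0,0,-1],[-0.06,-0.03,0,0,0,0,-1],[-0.06,-0.03,0,0,0,0,-1]]]'
python3 - <<'E'
from h import *
st();look()
E
```

```text
time_s: 26.3
tcp_pos: [0.553, -0.0879, 0.2297]
eef_rot: [180.0, 0.0, 0.2]
contact_force: [0.4, -0.6, -0.1]
gripper_width: 0.0007
gripper_force: 0.0
time_s: 26.6
tcp_pos: [0.4887, -0.0582, 0.2322]
eef_rot: [-179.9, -0.2, 0.3]
contact_force: [0.1, -0.4, -0.1]
gripper_width: 0.0001
gripper_force: 0.0
26.6 [ 0.4887 -0.0582  0.2322] [-179.94   -0.19    0.26] [ 0.1 -0.4 -0.1] 7.162757085217065e-05 0.0 [ 16.1  14.3 -34.7  -0.  -40.8  74.1]
{'dark': [(np.uint64(1573), 495.4, -76.0, 117.5, 138.0, 89.3), (np.uint64(1257), 490.1, -187.5, 123.6, 120.9, 47.7)], 'white': [(np.uint64(61), 759.9, -138.0, 38.6, 12.0, 89.0), (np.uint64(130), 566.0, -266.8, 55.8, 20.6, 89.2), (np.uint64(84), 541.8, -182.5, 15.4, 50.6, 49.3)], 'brass': [(np.uint64(69), 646.5, -214.5, 36.8, 14.6, 62.3), (np.uint64(65), 623.5, -201.8, 35.7, 15.4, 59.1)]}
```

```bash
python3 -m pendant '[[[-0.045,0,0,0,0,0,-1],[-0.084,0.03,0,0,0,0,-1],[-0.084,0.078,0,0,0,0,-1],[-0.084,0.08,0.03,0,0,0,-1],[-0.084,0.08,0.05,0,0,0,-1]]]'
python3 - <<'E'
from h import *
st();look()
E
```

```text
time_s: 27.15
tcp_pos: [0.4091, -0.1405, 0.1811]
eef_rot: [-179.9, -0.4, 0.0]
contact_force: [0.1, -0.1, -0.1]
gripper_width: 0.0004
gripper_force: 0.0
27.15 [ 0.4091 -0.1405  0.1811] [-1.7994e+02 -4.2000e-01  2.0000e-02] [ 0.1 -0.1 -0.1] 0.00036553024074670586 0.0 [  7.4  14.6 -45.   -0.  -30.   82.7]
{'dark': [(np.uint64(1056), 472.9, -216.3, 123.2, 107.2, 48.3), (np.uint64(67), 437.9, -68.7, 17.4, 46.8, 6.8), (np.uint64(1497), 372.7, -192.2, 125.5, 121.9, 89.2)], 'white': [(np.uint64(60), 759.9, -138.0, 38.6, 12.0, 89.0), (np.uint64(129), 566.0, -266.8, 55.8, 20.6, 89.2), (np.uint64(195), 520.9, -163.8, 15.8, 106.7, 48.2)], 'brass': [(np.uint64(69), 646.5, -214.5, 36.8, 14.6, 62.3), (np.uint64(67), 623.1, -202.2, 36.7, 15.8, 59.1)]}
```

Plate at 48.2°, centre (490,-199), as predicted. Continuing the rotation.

```bash
python3 -m pendant '[[[0.005,0.012,0,0,0,0,-1],[0.0095,0.025,0,0,0,0,-1],[0.009,0.037,0,0,0,0,-1],[0.0085,0.048,0,0,0,0,-1],[0.0085,0.048,0,0,0,0,-1]]]'
python3 - <<'E'
from h import *
st();look()
E
```

```text
time_s: 27.7
tcp_pos: [0.4174, -0.1876, 0.1817]
eef_rot: [-179.9, -0.3, 0.2]
contact_force: [-0.4, 0.7, -0.4]
gripper_width: 0.0003
gripper_force: 0.0
27.7 [ 0.4174 -0.1876  0.1817] [-1.7995e+02 -3.3000e-01  1.5000e-01] [-0.4  0.7 -0.4] 0.00029619237708628226 0.0 [  0.5  16.4 -41.7  -0.1 -31.5  89.7]
{'dark': [(np.uint64(916), 487.6, -212.1, 90.5, 109.1, 59.9), (np.uint64(1135), 383.8, -246.4, 87.4, 127.9, 88.6)], 'white': [(np.uint64(61), 759.9, -138.0, 38.6, 12.0, 89.0), (np.uint64(130), 566.0, -266.8, 55.8, 20.6, 89.2), (np.uint64(195), 515.7, -165.5, 15.5, 108.4, 59.6), (np.uint64(127), 413.6, -55.7, 14.6, 84.6, 89.2)], 'brass': [(np.uint64(67), 646.5, -214.5, 36.8, 14.6, 62.3), (np.uint64(66), 623.2, -202.3, 36.7, 15.4, 59.1)]}
```

```bash
python3 -m pendant '[[[0.001,0.011,0,0,0,0,-1],[0.0022,0.022,0,0,0,0,-1],[0.005,0.033,0,0,0,0,-1],[0.008,0.0436,0,0,0,0,-1],[0.008,0.0436,0,0,0,0,-1]]]'
python3 - <<'E'
from h import *
st();look()
E
```

```text
time_s: 28.25
tcp_pos: [0.4262, -0.2315, 0.1815]
eef_rot: [-180.0, -0.3, 0.2]
contact_force: [0.5, -0.9, -0.4]
gripper_width: 0.0003
gripper_force: 0.0
28.25 [ 0.4262 -0.2315  0.1815] [-1.7996e+02 -3.4000e-01  1.6000e-01] [ 0.5 -0.9 -0.4] 0.0003151189598738001 0.0 [ -5.3  18.5 -38.3  -0.1 -32.9  95.5]
{'dark': [(np.uint64(777), 512.4, -228.2, 90.8, 74.9, 84.4), (np.uint64(191), 397.8, -280.2, 20.4, 93.0, 88.6)], 'white': [(np.uint64(61), 759.9, -138.0, 38.6, 12.0, 89.0), (np.uint64(131), 566.0, -266.8, 55.8, 20.6, 89.2), (np.uint64(132), 519.9, -173.8, 15.1, 74.0, 83.7), (np.uint64(123), 444.8, -125.0, 11.7, 84.7, 89.0)], 'brass': [(np.uint64(68), 646.5, -214.5, 36.8, 14.6, 62.3), (np.uint64(65), 623.7, -201.9, 35.7, 15.0, 59.1)]}
```

Now about 84°. I'll lift, turn the tool, and square the plate onto the rail with the open fingers as a fence.

```bash
python3 -m pendant '[[[-0.012,0,-0.01,0,0,0,-1],[-0.012,0,-0.06,0,0,0,-1],[-0.012,0,-0.06,0,0,0,-1]]]'
python3 -m pendant '[[[0.02,-0.025,0,0,0,8.5,0.6],[0.04,-0.05,0,0,0,17,0.6],[0.06,-0.08,0,0,0,25.5,0.6],[0.083,-0.1065,0,0,0,34,0.6],[0.083,-0.1065,0,0,0,42.5,0.6]]]'
python3 -m pendant '[[[0,0,0,0,0,8.5,0.6],[0,0,0,0,0,17,0.6],[0,0,0,0,0,25.5,0.6],[0,0,0,0,0,34,0.6],[0,0,0,0,0,42.5,0.6]]]'
python3 -m pendant '[[[0,0,0,0,0,4.5,0.6],[0,0,0,0,0,4.5,0.6],[0,0,0,0,0,4.5,0.6]]]'
python3 - <<'E'
from h import *
st();look();rows([pose([.4975,-.13,.005],0,-90,.178)])
E
```

```text
time_s: 28.6
tcp_pos: [0.4152, -0.2307, 0.2464]
eef_rot: [179.9, -0.8, 0.3]
contact_force: [1.6, 1.0, -0.8]
gripper_width: 0.0002
gripper_force: 0.0
time_s: 29.1
tcp_pos: [0.4988, -0.1208, 0.2427]
eef_rot: [-179.6, -0.3, -42.4]
contact_force: [-0.7, -0.3, 0.2]
gripper_width: 0.0349
gripper_force: 0.0
time_s: 29.6
tcp_pos: [0.496, -0.1232, 0.2423]
eef_rot: [-179.6, 0.0, -85.1]
contact_force: [-0.2, -0.1, -0.2]
gripper_width: 0.0693
gripper_force: 0.0
time_s: 29.9
tcp_pos: [0.496, -0.1234, 0.2422]
eef_rot: [-179.6, 0.1, -89.1]
contact_force: [0.2, -0.2, -0.0]
gripper_width: 0.07
gripper_force: 0.0
29.9 [ 0.496  -0.1234  0.2422] [-1.7965e+02  6.0000e-02 -8.9110e+01] [ 0.2 -0.2 -0. ] 0.07003935485562636 0.0 [  8.1  14.9 -31.8  -0.  -42.9  -7.2]
{'dark': [(np.uint64(294), 587.8, -133.3, 38.6, 84.5, 2.2), (np.uint64(1749), 506.5, -176.7, 138.6, 137.4, 44.1), (np.uint64(278), 493.6, -253.6, 35.1, 107.4, 83.4), (np.uint64(359), 409.6, -136.1, 81.9, 37.9, 89.3)], 'white': [(np.uint64(61), 759.9, -138.0, 38.6, 12.0, 89.0), (np.uint64(130), 566.0, -266.8, 55.8, 20.6, 89.2)], 'brass': [(np.uint64(69), 646.5, -214.5, 36.8, 14.6, 62.3), (np.uint64(66), 623.2, -202.3, 36.7, 15.4, 59.1)]}
[0.0067, -0.0011, 0.0592] [-0.35, 0.06, 0.87]
```

```bash
python3 -m pendant '[[[0,0.0035,0.03,-0.3,0,0.9,0.6],[0,0.0035,0.0595,-0.3,0,0.9,0.6],[0,0.0035,0.0595,-0.3,0,0.9,0.6],[0.015,0.0035,0.0595,-0.3,0,0.9,0.6],[0.028,0.0035,0.0595,-0.3,0,0.9,0.6]]]'
python3 -m pendant '[[[0.01,0,0,0,0,0,0.6],[0.019,0,0,0,0,0,0.6],[0.028,0,0,0,0,0,0.6],[0.036,0,0,0,0,0,0.6],[0.036,0,0,0,0,0,0.6]]]'
python3 - <<'E'
from h import *
st();look()
E
```

```text
time_s: 30.45
tcp_pos: [0.4933, -0.1517, 0.1834]
eef_rot: [-180.0, 0.1, -90.1]
contact_force: [-1.2, 1.1, 1.1]
gripper_width: 0.0701
gripper_force: 0.8
time_s: 30.95
tcp_pos: [0.4931, -0.1885, 0.1827]
eef_rot: [-179.9, 0.0, -90.2]
contact_force: [0.4, 0.7, -1.4]
gripper_width: 0.0698
gripper_force: 0.0
30.95 [ 0.4931 -0.1885  0.1827] [-1.7994e+02  4.0000e-02 -9.0220e+01] [ 0.4  0.7 -1.4] 0.06983769945198343 0.0 [  0.4  21.5 -32.7  -0.1 -35.8  -0.5]
{'dark': [(np.uint64(272), 580.3, -200.9, 82.3, 29.5, 89.1), (np.uint64(1132), 502.0, -247.6, 90.8, 126.3, 88.6), (np.uint64(397), 413.1, -200.3, 81.8, 40.8, 89.2)], 'white': [(np.uint64(61), 759.9, -138.0, 38.6, 12.0, 89.0), (np.uint64(135), 524.9, -57.4, 14.7, 85.4, 89.2)], 'brass': [(np.uint64(68), 646.5, -214.5, 36.8, 14.6, 62.3), (np.uint64(65), 623.5, -202.5, 36.7, 14.7, 59.2)]}
```

```bash
python3 -m pendant '[[[0.002,0,0,0,0,0,0.6],[0.004,0,0,0,0,0,0.6],[0.005,0,0,0,0,0,0.6],[0.005,0,0,0,0,0,0.6]]]'
python3 -m pendant '[[[0.001,0,0,0,0,0,0.6],[0.002,0,0,0,0,0,0.6],[0.002,0,0,0,0,0,0.6]]]'
python3 -m pendant '[[[0.001,0,0,0,0,0,0.6],[0.002,0,0,0,0,0,0.6],[0.002,0,0,0,0,0,0.6]]]'
```

```text
time_s: 31.4
tcp_pos: [0.493, -0.1924, 0.1825]
eef_rot: [-180.0, 0.1, -90.2]
contact_force: [-0.6, 0.4, -0.5]
gripper_width: 0.0702
gripper_force: 0.4
time_s: 31.7
tcp_pos: [0.493, -0.1945, 0.1825]
eef_rot: [-180.0, 0.1, -90.2]
contact_force: [-0.4, 0.3, 1.2]
gripper_width: 0.0701
gripper_force: 0.7
time_s: 32.0
tcp_pos: [0.4929, -0.1958, 0.1825]
eef_rot: [-180.0, 0.1, -90.2]
contact_force: [-1.9, 9.3, 2.5]
gripper_width: 0.0698
gripper_force: 4.5
```

Rail contact felt at 9 N. I'll back off and measure.

```bash
python3 -m pendant '[[[-0.03,0,0,0,0,0,0.6],[-0.05,0,-0.04,0,0,0,0.6],[-0.1,0,-0.09,0,0,0,0.6],[-0.15,0,-0.09,0,0,0,0.6],[-0.2,0,-0.09,0,0,0,0.6]]]'
python3 - <<'E'
from h import *
st();look()
E
```

```text
time_s: 32.5
tcp_pos: [0.494, -0.0112, 0.2742]
eef_rot: [-179.7, 0.1, -90.2]
contact_force: [1.5, 1.6, -0.5]
gripper_width: 0.0698
gripper_force: 0.0
32.5 [ 0.494  -0.0112  0.2742] [-1.7971e+02  1.2000e-01 -9.0240e+01] [ 1.5  1.6 -0.5] 0.0697780331082467 0.0 [ 21.5  11.  -31.9  -0.  -46.8 -21.8]
{'dark': [(np.uint64(126), 588.7, -33.2, 29.5, 41.5, 89.2), (np.uint64(488), 503.3, -37.9, 41.2, 129.3, 89.3), (np.uint64(893), 498.5, -257.9, 70.4, 108.7, 88.7), (np.uint64(192), 415.3, -32.3, 32.2, 58.3, 89.3)], 'white': [(np.uint64(61), 759.9, -138.0, 38.6, 12.0, 89.0), (np.uint64(130), 566.0, -266.8, 55.8, 20.6, 89.2), (np.uint64(142), 499.3, -215.4, 14.7, 102.7, 88.8)], 'brass': [(np.uint64(69), 646.5, -214.5, 36.8, 14.6, 62.3), (np.uint64(64), 623.8, -202.0, 35.7, 14.7, 59.2)]}
```

Plate centre is about (498,-262) mm against the seat at (497.5,-259), angle 88.7°, so it is seated. Now the roller.

```bash
python3 -m pendant '[[[0.02,-0.05,0,0,0,-8.5,0.6],[0.05,-0.1,0,0,0,-17,0.6],[0.1,-0.14,0,0,0,-25.5,0.6],[0.15,-0.141,0,0,0,-34,0.6],[0.198,-0.141,0,0,0,-42.5,0.6]]]' 20
python3 -m pendant '[[[0,0,0,0,0,-8.5,0.6],[0,0,0,0,0,-17.3,0.6],[0,0,0,0,0,-17.3,0.6],[0,0,0,0,0,-17.3,0.6]]]'
python3 - <<'E'
from h import *
st();rows([pose([.635,-.2095,.06],0,-30,.178)]);snap('scene','s8.png',(170,160,310,265),5)
s=r.get_state()
E
```

```text
time_s: 33.05
tcp_pos: [0.6334, -0.1881, 0.271]
eef_rot: [-180.0, 0.0, -48.1]
contact_force: [0.4, 0.3, -0.5]
gripper_width: 0.0697
gripper_force: 0.0
time_s: 33.45
tcp_pos: [0.6319, -0.1867, 0.2717]
eef_rot: [-179.9, 0.0, -31.4]
contact_force: [-0.6, 0.2, 0.4]
gripper_width: 0.0702
gripper_force: 0.0
33.45 [ 0.6319 -0.1867  0.2717] [-1.7995e+02  1.0000e-02 -3.1410e+01] [-0.6  0.2  0.4] 0.0701892976341858 0.0 [  0.4  25.1 -10.8  -0.1 -54.1  58.2]
[0.0146, 0.0179, 0.0336] [-0.05, 0.01, -1.41]
```

View pics/s8.png

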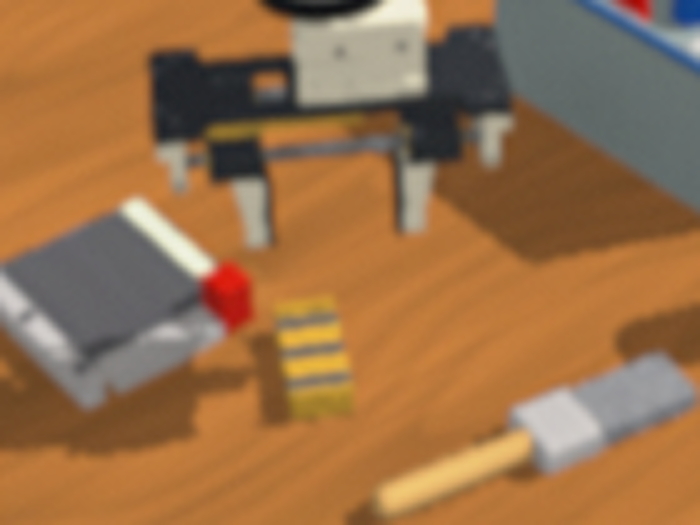

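s8 shows the plate snug against post (228,295) and rail (45,345), stripe away from the rail. The roller is at (315,358), between the fingers' line of descent and clear of the brush.

```bash
python3 - <<'E'
from h import *
print(crop2w([(315,358)],(170,160),5,.017,'scene'))
E
python3 -m pendant '[[[0.0146,0.018,0.034,0,0,-1.4,0.6],[0.0146,0.018,0.034,0,0,-1.4,0.6],[0.0146,0.018,0.034,0,0,-1.4,0.6]]]'
python3 - <<'E'
from h import *
st();rows([pose([.635,-.2095,.003],0,-30,.178)])
E
```

```text
[[ 0.64571629 -0.21636146  0.017     ]]
time_s: 33.8
tcp_pos: [0.6349, -0.2094, 0.2371]
eef_rot: [-180.0, 0.1, -29.9]
contact_force: [-0.3, 0.2, 0.7]
gripper_width: 0.0702
gripper_force: 0.0
33.8 [ 0.6349 -0.2094  0.2371] [-1.7999e+02  9.0000e-02 -2.9910e+01] [-0.3  0.2  0.7] 0.0702189757880802 0.0 [ -1.6  27.9 -11.3  -0.1 -50.9  61.7]
[0.0002, 0.0001, 0.0561] [-0.01, 0.09, 0.09]
```

```bash
python3 -m pendant '[[[0.004,0,0.03,0,0,0,0.6],[0.004,0,0.056,0,0,0,0.6],[0.004,0,0.056,0,0,0,0.6]]]'
python3 -m pendant '[[[0,0,0,0,0,0,-0.5],[0,0,0,0,0,0,-0.5],[0,0,0,0,0,0,-0.5],[0,0,0,0,0,0,-0.5],[0,0,0,0,0,0,-0.5]]]' 25
python3 -m pendant '[[[0,0,-0.02,0,0,0,-0.5],[0,0,-0.05,0,0,0,-0.5],[0,0,-0.05,0,0,0,-0.5]]]'
python3 - <<'E'
from h import *
st();rows([pose([.498,-.2605,.07],0,-30,.178)])
E
```

```text
time_s: 34.1
tcp_pos: [0.6386, -0.2106, 0.1803]
eef_rot: [-180.0, 0.1, -29.8]
contact_force: [-0.2, 0.3, 0.0]
gripper_width: 0.07
gripper_force: 0.0
time_s: 34.6
tcp_pos: [0.6388, -0.2114, 0.1825]
eef_rot: [-179.9, -0.0, -29.8]
contact_force: [-0.6, -1.4, 4.4]
gripper_width: 0.0357
gripper_force: 20.7
time_s: 34.9
tcp_pos: [0.64, -0.2117, 0.2358]
eef_rot: [-179.8, -0.3, -29.7]
contact_force: [1.4, -0.7, -2.7]
gripper_width: 0.036
gripper_force: 25.0
34.9 [ 0.64   -0.2117  0.2358] [-179.83   -0.32  -29.73] [ 1.4 -0.7 -2.7] 0.03595707118169698 24.96192991733551 [ -1.8  28.3 -10.8  -0.  -50.5  62.1]
[-0.099, 0.1127, -0.0131] [-0.18, -0.32, 0.27]
```

```bash
python3 -m pendant '[[[-0.03,0.03,0,0,0,0,-0.5],[-0.06,0.06,0,0,0,0,-0.5],[-0.085,0.09,0,0,0,0,-0.5],[-0.1,0.1127,0,0,0,0,-0.5],[-0.1,0.1127,0,0,0,0,-0.5]]]'
python3 -m pendant '[[[0,0,0.015,0,0,0,-0.5],[0,0,0.03,0,0,0,-0.5],[0,0,0.037,0,0,0,-0.5],[0,0,0.037,0,0,0,-0.5]]]'
python3 - <<'E'
from h import *
st()
E
```

```text
time_s: 35.4
tcp_pos: [0.492, -0.2604, 0.2311]
eef_rot: [-180.0, 0.2, -29.9]
contact_force: [0.4, 0.5, -3.0]
gripper_width: 0.0358
gripper_force: 25.0
time_s: 35.8
tcp_pos: [0.4963, -0.2595, 0.1943]
eef_rot: [-180.0, 0.0, -29.7]
contact_force: [-1.0, 0.5, -3.2]
gripper_width: 0.0357
gripper_force: 25.0
35.8 [ 0.4963 -0.2595  0.1943] [-1.7996e+02  3.0000e-02 -2.9740e+01] [-1.   0.5 -3.2] 0.035741119701388525 24.985084533691406 [ -7.6  22.8 -27.9  -0.1 -39.3  67.9]
```

```bash
python3 -m pendant '[[[0,0,0.001,0,0,0,-0.5],[0,0,0.0015,0,0,0,-0.5],[0,0,0.0015,0,0,0,-0.5]]]'
python3 -m pendant '[[[0,0,0.001,0,0,0,-0.5],[0,0,0.0015,0,0,0,-0.5],[0,0,0.0015,0,0,0,-0.5]]]'
```

```text
time_s: 36.1
tcp_pos: [0.4962, -0.2595, 0.1942]
eef_rot: [-179.9, -0.0, -29.7]
contact_force: [-3.9, 2.8, 10.2]
gripper_width: 0.0357
gripper_force: 25.0
time_s: 36.4
tcp_pos: [0.4962, -0.2594, 0.1942]
eef_rot: [-179.9, -0.1, -29.7]
contact_force: [-8.0, 5.9, 24.5]
gripper_width: 0.0355
gripper_force: 25.0
```

Touching. I'll ease off 1.5 mm, release, and withdraw.

```bash
python3 -m pendant '[[[0,0,-0.002,0,0,0,-0.5],[0,0,-0.002,0,0,0,0],[0,0,-0.002,0,0,0,0.4],[0,0,-0.002,0,0,0,0.4],[0,0,-0.002,0,0,0,0.4]]]'
python3 -m pendant '[[[0,0,-0.04,0,0,0,0.4],[0,0,-0.09,0,0,0,0.4],[0,0,-0.14,0,0,0,0.4],[0,0,-0.18,0,0,0,0.4],[0,0,-0.18,0,0,0,0.4]]]'
python3 -m pendant '[[[-0.05,-0.1,0,0,0,0,0.4],[-0.05,-0.1,0,0,0,0,0.4],[-0.1,-0.2,0,0,0,0,0.4],[-0.1,-0.2,0,0,0,0,0.4],[-0.1,-0.25,0,0,0,0,0.4]]]'
python3 - <<'E'
from h import *
st();a=snap('top');b=snap('scene')
A=cv2.resize(a[120:250,60:375],None,fx=2.5,fy=2.5);Bb=cv2.resize(b[80:220,170:390],None,fx=1.9,fy=1.9)
h=np.zeros((A.shape[0]+Bb.shape[0],788,3),np.uint8);h[:A.shape[0],:A.shape[1]]=A[:,:788];h[A.shape[0]:,:Bb.shape[1]]=Bb
print(h.shape);cv2.imwrite('pics/f.png',h[:,:,::-1]);look()
E
```

```text
time_s: 36.9
tcp_pos: [0.4959, -0.2596, 0.1934]
eef_rot: [-179.9, 0.0, -29.8]
contact_force: [-0.2, -0.5, 0.4]
gripper_width: 0.0595
gripper_force: 0.0
time_s: 37.4
tcp_pos: [0.4972, -0.2603, 0.3802]
eef_rot: [-179.8, -0.6, -29.7]
contact_force: [-0.4, 0.1, -0.3]
gripper_width: 0.0615
gripper_force: 0.0
time_s: 37.9
tcp_pos: [0.5237, -0.0117, 0.374]
eef_rot: [-179.9, 0.0, -29.8]
contact_force: [1.2, -0.6, 1.2]
gripper_width: 0.0611
gripper_force: 0.0
37.9 [ 0.5237 -0.0117  0.374 ] [-1.7991e+02  2.0000e-02 -2.9770e+01] [ 1.2 -0.6  1.2] 0.061052468165321665 0.0 [ 20.2   7.6 -20.8  -0.1 -61.5  40.1]
(591, 788, 3)
{'dark': [(np.uint64(467), 578.5, -37.5, 38.3, 139.0, 89.3), (np.uint64(639), 499.6, -72.8, 77.6, 98.9, 58.6), (np.uint64(513), 500.1, -257.8, 70.4, 105.5, 88.6)], 'white': [(np.uint64(61), 759.9, -138.0, 38.6, 12.0, 89.0), (np.uint64(131), 566.0, -266.8, 55.8, 20.6, 89.2), (np.uint64(163), 499.3, -215.4, 14.7, 102.7, 88.8)], 'brass': [(np.uint64(70), 504.2, -264.5, 37.7, 14.4, 62.5), (np.uint64(71), 481.3, -251.7, 36.9, 15.7, 60.0)]}
```

View pics/f.png

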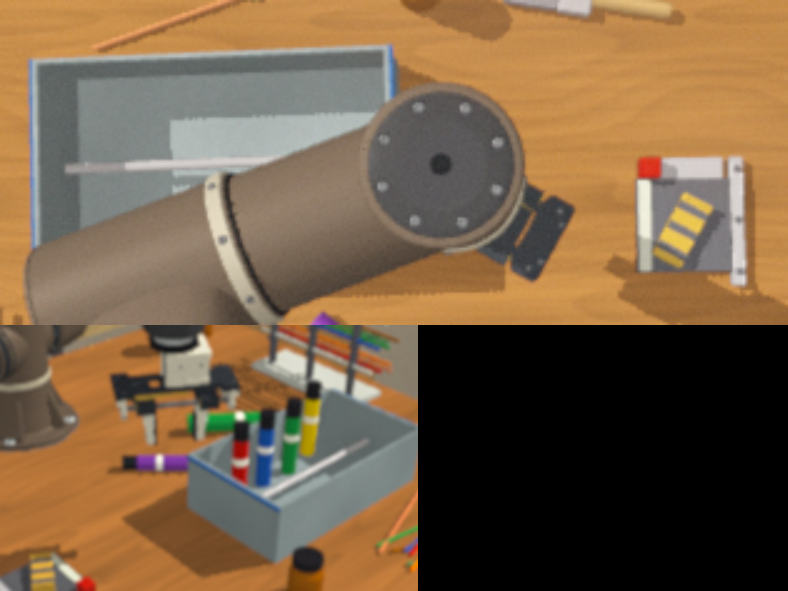

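The final picture shows all four jars upright in the bin, the plate tucked between post and rail with its stripe away from the rail, and the roller on the plate's middle with grooves up. The arm is clear of everything, so I'm handing in.

```bash
python3 -c "
from plant import r
print(r.close_job())"
```

```text
the job is handed in; nothing more can be done
None
```

I handed the job in at about 38 s: all four jars stand upright in the bin, the plate is seated in the corner stop with its stripe away from the rail, and the roller lies grooves up about 7 mm from the plate's centre, though the hand-in returned no verdict.

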